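Set up the backing plate and show a sample tube to the check camera

ROBOT

A 6-joint arm with a two-finger parallel gripper is mounted at the origin on a cart in front of the work surface, level with it; the furniture and walls round the work are solid. World frame = base frame: x ahead of the robot, y to its left, z up, the work surface at z = 0. Lengths are in m, angles in rad, forces in N, time in s.
With the tool pointing down it reaches from about 0.4 to 0.825 m from the base axis. Payload 7 kg.
Tool frame: the origin (TCP) lies at the very end of the fingers, on their centre line; the grasp point (between the pads) lies 19 mm behind it; x points along the fingers, y is the direction in which the jaws open and shut, and the axes are right-handed (so a half turn about x gives the same grasp; the last joint's range is limited). The gripper opens to 88 mm and grips with 3 to 60 N. Pads are 19 mm wide; open, the fingers measure 130 mm over their backs; the gripper's body (78 mm by 193 mm) begins 47 mm behind the grasp point.
Start: joints at [-1.031, 0.359, 0.012, 0, -1.224, -0.288], TCP at [0.168, -0.654, 0.227] pointing down, gripper open.
Joint ranges: [-3.07, 3.07], [-1.43, 2.12], [-1.02, 1.25], [-3.03, 1.67], [-3.05, -0], [-3.03, 3.03]. Speed limits (rad/s): [2.39, 2.39, 3.01, 3.14, 3.14, 3.14].

INTERFACE

Orientations are given as [roll, pitch, yaw] about the fixed x, y, z axes, in that order (R = Rz(yaw) Ry(pitch) Rx(roll)).
In Python, from station import arm, cams gives the robot as it stands. The module is installed in compiled form; this text tells all that it offers.
- The arm moves only by the tool carry_out, never from a script. Its argument "deltas" is a list of rows, each a list of 6 numbers: the shift along the tool's x, y, z in units of 0.04 m (1.0 is 0.04 m), then the turn, a rotation vector about the tool's x, y, z in units of 4 degrees (1.0 is 4 degrees). In form: [[tx, ty, tz, ax, ay, az], ...]. A call has 1 to 5 rows; each row shifts and turns the pose as measured when the row begins, along the tool's axes as they then stand; what a row does not reach is not made up. A row lasts 1/10 s, in which the tool goes at most 50 mm and 8.59 degrees, less where a joint would pass 70% of its speed; a pose out of reach is approached as far as the arm can. A call with a number of a shift or a turn outside -1 to 1 is refused whole. A call with a gripper value outside its range is refused whole. "hand" is the closure, from 0 (fully open) to 1 (shut), set as the call begins (left out, the last holds). The fingers move at their own pace and stop on an object; "newtons" is the grip in N (left out, the last holds). Time passes only in rows, so rows that do not move let the fingers close. It gives the time, the measured TCP pose, the force and the opening at its end, in the units of the state.
- arm.get_state(): the state, without advancing time (a new reading comes with each control period).
- cams.grab_frame(name): name is "side" or "top"; returns a dict with "pixels" (480x640x3 uint8, red, green, blue), "fx", "fy", "cx", "cy" (pixels), "T" (4x4, takes a point from camera to world coordinates). Camera axes: x right, y up, looking along -z (the intrinsics and any distortion apply to the point x, -y, -z); pixel columns grow to the right and rows downward; lengths in m; the calibration is good to about 2 mm. A picture is of the moment at which its call begins. There is no depth.
- arm.job_done(): hands the job in, once; it reports no verdict.
The state is a dict: "t": time; "q": joint angles; "qd": joint speeds; "joint_efforts": joint torques, N m; "eef_pos": TCP position; "ee_rot": TCP orientation; "force": force on the tool from outside, world axes, zero at the start; "moment": the same for the moment, N m; "width": finger opening in m.
Only numpy, scipy, OpenCV 4.12 (cv2) and the standard library are available. Lean on these libraries where they do the work, as an engineer would, in place of code of your own. Each camera call takes 0.05 s, during which the arm holds its last target.

TASK

Get the flagged sample tube photographed against a white background: first take the tall white backing plate out of its holder and slide it fully home into the upright slot of the camera stand, and let go of it. Then lift the tube that stands apart from the other three out of the rack and hold it upright and still in the air over the ring mark of the stand, the middle of its glass level with the lens and the tube touching neither stand nor plate; finish while still holding it there, for the camera. Leave the other tubes, the rack, the short plate and everything else standing where they are.

Things in the scene. Friction and masses are not known exactly. Their poses are not given: they have to be found in the camera images.
- camera_stand: Camera stand, fixed. Aluminium base 116 (x) x 190 (y) mm, its top 10 mm above the worktop; origin: centre of the underside, z up. At the -y end a post with a grey camera 42 mm wide (y = -90 to -50 mm, top at z = 122 mm); lens axis at x = 0, z = 100 mm, lens front at y = -32 mm, looking along +y. At the +y end the upright plate slot (see slot_seat), between them the ring_mark
- slot_seat (a point): middle of the slot's sill, 70 mm along the stand's +y, 12 mm above the worktop: the origin of a fully seated plate lies here; axes as the stand's. The plate stands across the stand's x and goes in from above between two dark U-channels: grooves 6 mm wide (y), 8 mm deep, their floors 93.5 mm apart (x), straight up to z = 74 mm, then lips bent outward as a lead-in to z = 85 mm
- ring_mark (a point): centre of the dark ring (30 mm outside) marked on the stand's base, 22 mm along the stand's +y, 10 mm above the worktop: 54 mm in front of the lens and 48 mm before the plate slot; axes as the stand's
- view_spot (a point): point 90 mm straight above the ring mark, on the lens axis, 100 mm above the worktop; axes as the stand's
- plate_holder: Grey slotted holder, fixed, base 116 (x) x 100 (y) x 10 mm, origin: centre of its underside. Two upright slots across its x, at y = -30 and +30 mm, between channels 62 mm high: grooves 6 mm wide, floors 93.5 mm apart; plates stand on the base's top (z = 10 mm). One slot holds the tall plate, the other the short one
- tall_plate: taller of the two white backing plates, loose, about 70 g: 90 mm wide (x), 4 mm thick (y), 120 mm high in all (z); on its top edge a grey grip bar 54 mm long (x), 10 mm thick (y), 14 mm high, flush with the top. Origin: middle of its lower edge, z up. Alike from both sides. Stands with about 1 mm play in the holder; lift it straight up 55 mm to clear the channels
- tall_plate_grip (a point): middle of the tall plate's grip bar, 113 mm above the plate's lower edge; axes as the plate's
- short_plate: the shorter white backing plate, 80 mm high in all, else like the tall one; origin: middle of its lower edge. Stays in the holder
- tube_rack: white two-row tube rack, loose, about 0.25 kg, 55 (x) x 137 (y) x 49 mm, origin: centre of its underside. Holes 15 mm square, rows at x = -10.5 and +10.5 mm, six each at y = -51.5, -30.5, -10.5, 10.5, 30.5, 51.5 mm; tubes stand on its floor 6 mm up, with 1 mm play. Three tubes stand close together at its +y end, the check tube alone near its -y end
- check_tube: the capped sample tube that stands apart from the other three (hole x = -10.5, y = -30.5 mm of the rack): 99 mm high, glass 13 mm in diameter up to about 75 mm, above that a 16 mm cap, about 15 g. Upright; origin: centre of its foot, z up to the cap. In the rack its top 56 mm stand free; it comes out straight up (43 mm of lift clears the rack)
- tube_mid (a point): middle of the check tube's glass, on its axis 40 mm above its foot
- tube_a: another tube like it, in the rack's +y end; stays. Origin: centre of its foot
- tube_b: another tube like it, in the rack's +y end; stays. Origin: centre of its foot
- tube_c: another tube like it, in the rack's +y end; stays. Origin: centre of its foot
- reagent_bottle_0: reagent bottle 35 x 58 x 78 mm, at the right edge; stays. Origin: centre of its underside
- reagent_bottle_1: reagent bottle 35 x 58 x 78 mm, at the left edge; stays. Origin: centre of its underside
- calibrator_vial_0: vial 22 mm wide, 45 mm high, behind the work; stays. Origin: centre of its underside
- pen_1: pen lying behind the work, 135 mm long; stays
- tube_loose_1: tube lying behind the work, 99 mm long; stays

How it is judged:
By the outcome, as a careful person would: the job done as asked, in the order asked, and still so for the second after the job is handed in, while the arm keeps its last pose, push and grip.
It also fails if it takes over 58 s, if anything falls off the work surface, if the arm or the gripper's body presses on something with over 40 N, if the wrist force passes 120 N, or if a joint passes its speed limit or range.

## Working session

There is one attempt and no reset: what is moved stays moved. The work goes in short steps, Python scripts to look and compute and a tool call to move; the robot and the scene stay as the last step left them, time stands still between calls to the robot, and variables do not carry over. Pictures are saved under pics/ and viewed, and the job is handed in when it is done.

Besides the shell and the picture viewer there is one more tool, called as a command line: name --pt "numbers of a row" for each row, then --argument value for the rest. carry_out: Moves the arm, as the interface text tells. Shifts and turns lie within -1 to 1; 1 stands for 0.04 m of shift or 4 degrees of turn. Its arguments: {"type":"object","properties":{"deltas":{"type":"array","items":{"type":"array","items":{"type":"number","minimum":-1,"maximum":1}}},"hand":{"type":"number"},"newtons":{"type":"number"}},"required":["deltas"]}

```bash
mkdir -p pics; cat > h.py <<'E'
import numpy as np, cv2, pickle
from station import arm, cams
def grab(n,tag):
    f=cams.grab_frame(n); cv2.imwrite(f'pics/{tag}.png',cv2.cvtColor(f['pixels'],cv2.COLOR_RGB2BGR)); pickle.dump(f,open(f'{tag}.pkl','wb')); return f
E
python3 - <<'E'
from h import *
for n in('side','top'):
    f=grab(n,n+'0'); print({k:v for k,v in f.items() if k!='pixels'})
print(arm.get_state())
E
```

```text
{'fx': 518.5832647795012, 'fy': 518.5832647795012, 'cx': 318.2168890142878, 'cy': 241.8526737763082, 'T': array([[-0.99966672, -0.01156751, -0.02307905,  0.50710642],
       [-0.01229917, -0.57260907,  0.81973629,  1.26873366],
       [-0.02269758,  0.81974694,  0.57227596,  0.95151478],
       [ 0.        ,  0.        ,  0.        ,  1.        ]])}
{'fx': 527.1768569941747, 'fy': 527.1768569941747, 'cx': 317.96068763846336, 'cy': 235.672064153676, 'T': array([[-0.01418453,  0.99289619, -0.11813533,  0.39912618],
       [-0.99988694, -0.01349527,  0.00663235,  0.09516828],
       [ 0.00499096,  0.11821605,  0.99297535,  1.31916001],
       [ 0.        ,  0.        ,  0.        ,  1.        ]])}
{'t': 0.1, 'q': array([-1.03085279e+00,  3.59330006e-01,  1.11595075e-02, -2.97980052e-04,
       -1.22409203e+00, -2.88089593e-01]), 'qd': array([ 0.00010594, -0.00191488,  0.00140959, -0.00042085,  0.00036988,
        0.00181337]), 'joint_efforts': array([-5.49793804e-04, -5.84164453e+01,  2.93753010e+01,  7.01541334e+00,
        1.02334691e-02, -6.45021896e-05]), 'eef_pos': array([ 0.16806827, -0.65329832,  0.22571267]), 'ee_rot': array([1.67012323, 1.5693036 , 1.92187571]), 'force': array([ 0.00414228, -0.10228751,  1.07738752]), 'moment': array([-0.0054993 ,  0.02387706,  0.02538867]), 'width': 0.08766305726282775}
```

View pics/side0.png

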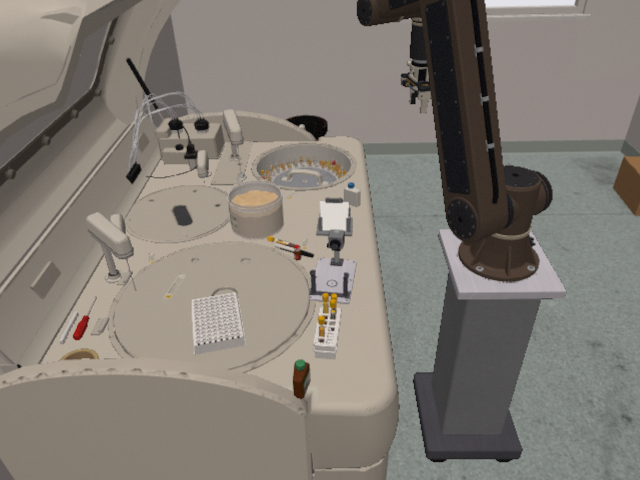

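View pics/top0.png

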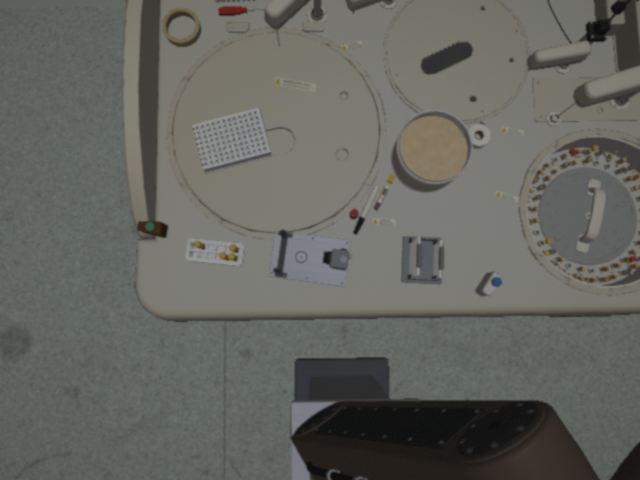

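```bash
python3 - <<'E'
import cv2
t=cv2.imread('pics/top0.png'); s=cv2.imread('pics/side0.png')
cv2.imwrite('pics/t1.png',cv2.resize(t[220:300,180:360],(800,356),interpolation=cv2.INTER_CUBIC))
cv2.imwrite('pics/t2.png',cv2.resize(t[220:300,390:470],(560,560),interpolation=cv2.INTER_CUBIC))
cv2.imwrite('pics/s1.png',cv2.resize(s[180:370,280:380],(316,600),interpolation=cv2.INTER_CUBIC))
E
```

```text
(no output)
```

View pics/t1.png

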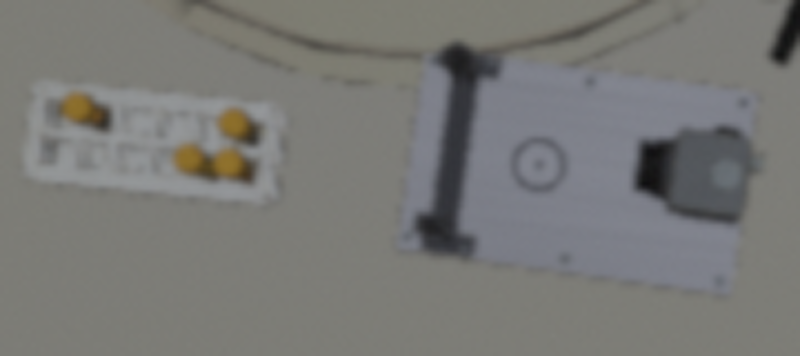

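View pics/t2.png

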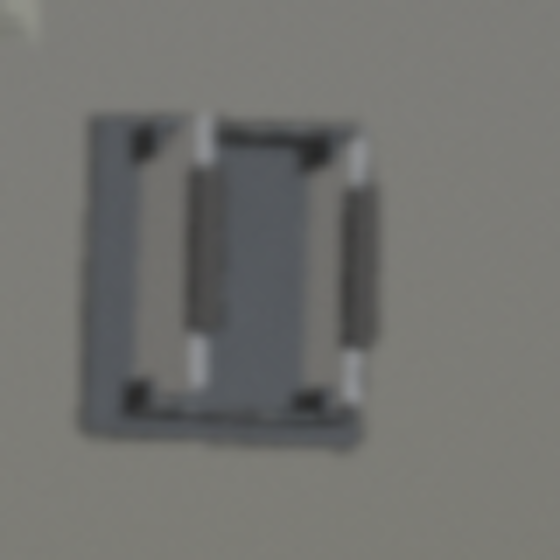

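View pics/s1.png

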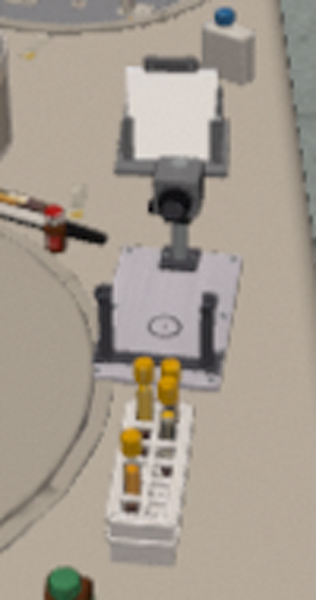

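```bash
cat >> h.py <<'E'
def ray(f,u,v):
    d=np.array([(u-f['cx'])/f['fx'],-(v-f['cy'])/f['fy'],-1.0]); T=f['T']; return T[:3,3],T[:3,:3]@d
def pz(f,u,v,z):
    o,d=ray(f,u,v); return o+d*(z-o[2])/d[2]
def proj(f,P):
    T=f['T']; c=T[:3,:3].T@(np.asarray(P)-T[:3,3]); return np.array([f['cx']+f['fx']*c[0]/-c[2], f['cy']-f['fy']*c[1]/-c[2]])
def load(t): return pickle.load(open(t+'.pkl','rb'))
E
python3 - <<'E'
from h import *
t=load('top0'); p=t['pixels'].astype(int)
def crop(name,a):
    cv2.imwrite(name,a)
# colour samples
for u,v in [(300,270),(250,285),(301,257),(410,250),(429,240),(198,244),(228,252),(210,262),(237,232)]: print(u,v,p[v,u])
hsv=cv2.cvtColor(t['pixels'],cv2.COLOR_RGB2HSV)
# bluish mask : b-r
br=p[...,2]-p[...,0]
m=((br>2)).astype(np.uint8)*255
m[:220]=0;m[300:]=0;m[:,:180]=0;m[:,470:]=0
cv2.imwrite('pics/m1.png',cv2.resize(m[220:300,180:470],(800,221),interpolation=cv2.INTER_NEAREST))
E
```

```text
300 270 [123 125 134]
250 285 [125 125 120]
301 257 [108 110 118]
410 250 [105 104 103]
429 240 [55 57 58]
198 244 [136 107  42]
228 252 [146 148 149]
210 262 [138 139 139]
237 232 [107 106  99]
```

View pics/m1.png

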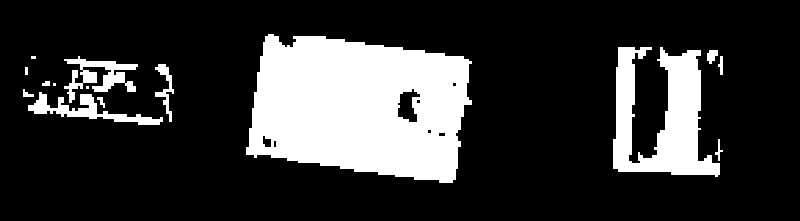

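```bash
cat > m.py <<'E'
from h import *
S=8
def up(img,x0,x1,y0,y1):
    return cv2.resize(img[y0:y1,x0:x1].astype(np.float32),None,fx=S,fy=S,interpolation=cv2.INTER_CUBIC)
def rect(t,mask,x0,y0,z):
    cs,_=cv2.findContours(mask.astype(np.uint8),cv2.RETR_EXTERNAL,cv2.CHAIN_APPROX_NONE)
    c=max(cs,key=cv2.contourArea)[:,0,:]
    W=np.array([pz(t,(a+.5)/S-.5+x0,(b+.5)/S-.5+y0,z)[:2] for a,b in c])
    r=cv2.minAreaRect((W*1000).astype(np.float32)); return W,r,cv2.boxPoints(r)
E
python3 - <<'E'
from m import *
t=load('top0'); p=cv2.GaussianBlur(t['pixels'],(0,0),0.7).astype(np.float32)
br=p[...,2]-p[...,0]
for nm,b,z in(('stand',(255,365,222,298),.01),('holder',(392,452,228,292),.01)):
    u=up(br,*b); u=cv2.morphologyEx((u>1).astype(np.uint8),cv2.MORPH_CLOSE,np.ones((25,25)))
    W,r,bx=rect(t,u,b[0],b[2],z); print(nm,r); print(bx.round(1))
sat=p.max(2); b=(182,248,234,270)
u=up(p.min(2),*b)
print(np.percentile(u,[5,25,50,75,95]))
u=cv2.morphologyEx((u>120).astype(np.uint8),cv2.MORPH_OPEN,np.ones((5,5)));u=cv2.morphologyEx(u,cv2.MORPH_CLOSE,np.ones((41,41)))
cv2.imwrite('pics/rm.png',u*255)
W,r,bx=rect(t,u,b[0],b[2],.049);print('rack',r);print(bx.round(1))
u=up(p[...,0]-p[...,2],*b); m=(u>45).astype(np.uint8)
n,l,st,c=cv2.connectedComponentsWithStats(m)
for i in range(1,n):
    a=(c[i]+.5)/S-.5+[b[0],b[2]]; print('cap',st[i][4]/64,st[i][2:4]/S,a,(pz(t,*a,.105)*1000).round(1))
# ring
b=(290,314,246,268); u=up(p.sum(2)/3,*b); print(np.percentile(u,[1,5,50]))
m=(u<110).astype(np.uint8)
cs,_=cv2.findContours(m,cv2.RETR_EXTERNAL,cv2.CHAIN_APPROX_NONE)
for c in cs:
    if len(c)>40:
        e=cv2.fitEllipse(c); a=(np.array(e[0])+.5)/S-.5+[b[0],b[2]]; print('ring',e,a,(pz(t,*a,.01)*1000).round(1))
E
```

```text
stand ((499.17962646484375, 105.16690063476562), (197.43170166015625, 117.25630950927734), 81.62755584716797)
[[426.8  16. ]
 [542.8  -1. ]
 [571.6 194.3]
 [455.6 211.4]]
holder ((491.8645324707031, -171.23817443847656), (98.50334930419922, 114.72547912597656), 86.0314712524414)
[[ 431.2 -216.4]
 [ 545.7 -224.3]
 [ 552.5 -126.1]
 [ 438.  -118.1]]
[ 58.0736681  118.36034203 120.31745911 136.01784134 143.63951263]
rack ((515.2958374023438, 336.81396484375), (159.74002075195312, 86.98210906982422), 89.22245788574219)
[[470.7 257.5]
 [557.7 256.4]
 [559.9 416.1]
 [472.9 417.3]]
cap 37.265625 [8.5   6.125] [197.46931342 243.95741614] [528.1 365.9 105. ]
cap 31.28125 [6.625 6.125] [232.30151099 247.39210789] [519.  285.4 105. ]
cap 72.90625 [15.875  7.125] [226.86921346 255.9674775 ] [499.3 297.8 105. ]
[108.15540054 111.29785995 129.60356903]
ring ((84.10747528076172, 123.1982421875), (21.732254028320312, 59.2060432434082), 101.32899475097656) [300.07593441 260.96228027] [492.2 131.8  10. ]
ring ((55.10811996459961, 61.77431869506836), (7.388784408569336, 24.84258270263672), 38.14535140991211) [296.451015   253.28428984] [511.4 140.6  10. ]
ring ((106.2574691772461, 48.56035232543945), (6.7827534675598145, 30.084911346435547), 109.9240951538086) [302.84468365 251.63254404] [515.3 124.7  10. ]
```

```bash
cat >> m.py <<'E'
def sides(W,yaw,c,half,frac=.7):
    # fit each side in frame at c,yaw (mm); report offset & angle
    R=np.array([[np.cos(yaw),-np.sin(yaw)],[np.sin(yaw),np.cos(yaw)]]); L=(W*1000-c)@R
    for ax in(0,1):
        for s in(-1,1):
            k=(abs(L[:,ax]-s*half[ax])<6)&(abs(L[:,1-ax])<frac*half[1-ax])
            if k.sum()<10: print('none',ax,s);continue
            x=L[k,1-ax];y=L[k,ax]
            for _ in range(3):
                a=np.polyfit(x,y,1);r=y-np.polyval(a,x);g=abs(r)<max(.6,1.5*np.median(abs(r)));x=x[g];y=y[g]
            print('xy'[ax],s,'off',round(a[1],2),'slope deg',round(np.degrees(a[0]),2),'n',len(x))
E
python3 - <<'E'
from m import *
t=load('top0'); p=cv2.GaussianBlur(t['pixels'],(0,0),0.5).astype(np.float32)
br=p[...,2]-p[...,0]
for nm,b,z,y,c,h in(('stand',(255,365,222,298),.01,-8.4,(499.2,105.2),(58,95)),('holder',(392,452,228,292),.01,-4,(492,-171),(58,50))):
    u=up(br,*b); u=cv2.morphologyEx((u>1).astype(np.uint8),cv2.MORPH_CLOSE,np.ones((25,25)))
    W,r,bx=rect(t,u,b[0],b[2],z); print(nm);sides(W,np.radians(y),np.array(c),h)
b=(182,248,234,270)
u=up(p.min(2),*b); v=u.copy()
bg=120; m=(u>127).astype(np.uint8); m=cv2.morphologyEx(m,cv2.MORPH_CLOSE,np.ones((49,49)));m=cv2.morphologyEx(m,cv2.MORPH_OPEN,np.ones((31,31)))
cv2.imwrite('pics/rm.png',np.hstack([u.clip(0,255).astype(np.uint8),m*255]))
W,r,bx=rect(t,m,b[0],b[2],.049);print('rack',r);print(bx.round(1))
b=(292,311,247,268); u=up(p.sum(2)/3,*b); bgm=cv2.GaussianBlur(u,(0,0),60)
m=(u<bgm-3).astype(np.uint8);cv2.imwrite('pics/ring.png',cv2.resize(np.hstack([u.clip(0,255).astype(np.uint8),m*255]),None,fx=2,fy=2))
cs,_=cv2.findContours(m,cv2.RETR_EXTERNAL,cv2.CHAIN_APPROX_NONE)
for c in cs:
    if len(c)>100:
        e=cv2.fitEllipse(c); a=(np.array(e[0])+.5)/S-.5+[b[0],b[2]]; print('ring',e,a,(pz(t,*a,.01)*1000).round(1))
print(pz(t,301.3,257.1,.01))
E
```

```text
stand
x -1 off -57.58 slope deg 0.5 n 368
x 1 off 57.66 slope deg -0.14 n 386
y -1 off -91.57 slope deg -0.49 n 162
y 1 off 97.93 slope deg -0.45 n 229
holder
x -1 off -56.92 slope deg -0.11 n 225
x 1 off 55.78 slope deg 0.46 n 123
y -1 off -47.95 slope deg 2.01 n 51
y 1 off 48.43 slope deg -0.06 n 260
rack ((515.9142456054688, 338.14666748046875), (140.4678497314453, 57.418331146240234), 83.29705810546875)
[[479.2 271.7]
 [536.2 265. ]
 [552.6 404.5]
 [495.6 411.3]]
ring ((73.87285614013672, 80.65122985839844), (108.43440246582031, 109.49270629882812), 102.78893280029297) [300.79660702 256.64390373] [502.9 129.9  10. ]
[0.50174784 0.1286421  0.01      ]
```

View pics/rm.png

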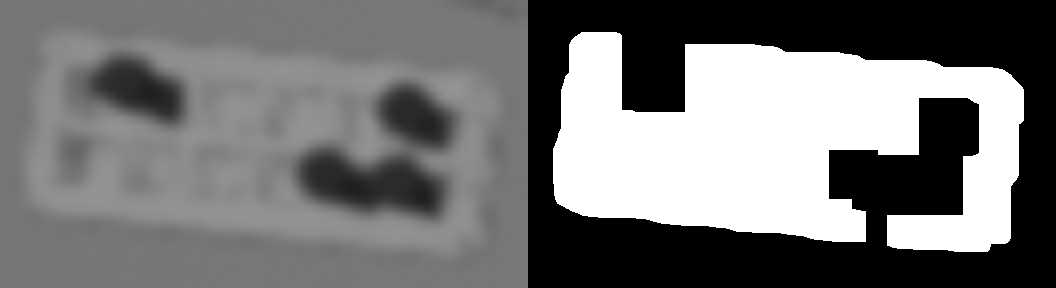

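View pics/ring.png

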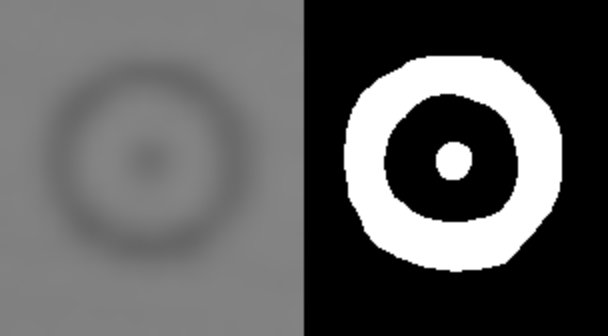

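```bash
python3 - <<'E'
from h import *
t=load('top0');s=load('side0')
c=np.array([.4914,-.1709]);d=np.array([.0715,.9974])
for sg in(1,-1):
  for h in(.09,.13):
    P=[*(c+sg*.03*d),h]; print(sg,h,proj(t,P).round(1),proj(s,P).round(1))
print('ring side',proj(s,[.5029,.1299,.01]))
for a in((301.3,257.1),): pass
# cap/rack in both
print('cap side', proj(s,[.5281,.3659,.105]))
p=s['pixels']; 
cv2.imwrite('pics/s2.png',cv2.cvtColor(cv2.resize(p[190:245,305:365],(600,550),interpolation=cv2.INTER_CUBIC),cv2.COLOR_RGB2BGR))
cv2.imwrite('pics/s3.png',cv2.cvtColor(cv2.resize(p[255:365,300:365],(354,600),interpolation=cv2.INTER_CUBIC),cv2.COLOR_RGB2BGR))
E
```

```text
1 0.09 [415.7 256.3] [334.1 210. ]
1 0.13 [419.  254.9] [334.  199.1]
-1 0.09 [441.3 257.8] [335.2 200.5]
-1 0.13 [445.5 256.5] [335.1 189.7]
ring side [332.1591148  283.99749847]
cap side [322.16713066 316.86671267]
```

View pics/s2.png

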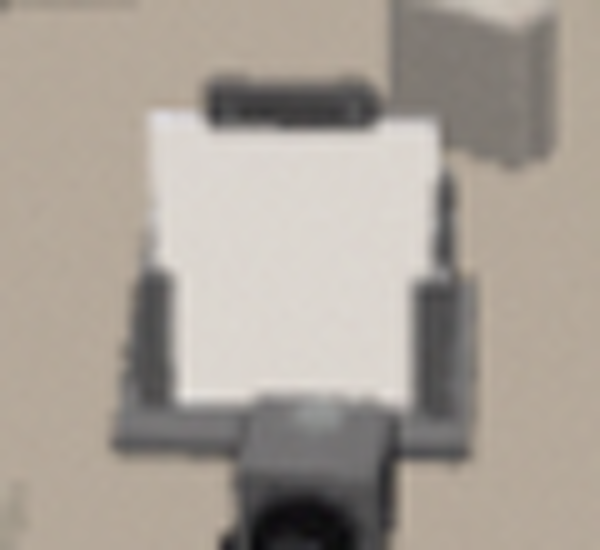

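View pics/s3.png

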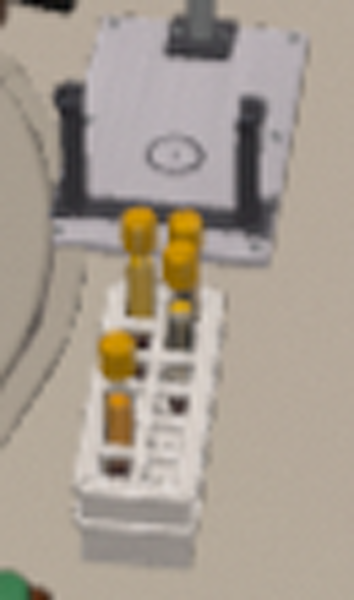

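```bash
cat >> h.py <<'E'
from scipy.spatial.transform import Rotation as Ro
def st():
    s=arm.get_state(); R=Ro.from_euler('xyz',s['ee_rot']).as_matrix(); return s,R
def goal(pos,yawjaw):
    """plan to TCP pos, pointing down, jaw axis at angle yawjaw deg (mod 180) from world +x"""
    s,R=st(); a=np.degrees(np.arctan2(R[1,1],R[0,1])); d=(yawjaw-a+90)%180-90; a=np.radians(a+d)
    y=np.array([np.cos(a),np.sin(a),0]); x=np.array([0,0,-1.]); Rg=np.stack([x,y,np.cross(x,y)],1)
    rv=Ro.from_matrix(R.T@Rg).as_rotvec(); dp=R.T@(np.asarray(pos)-s['eef_pos'])
    print('t',round(s['t'],2),'pos',s['eef_pos'].round(4),'jaw',round(a*57.2958-d,2),'F',s['force'].round(1),'w',round(s['width'],4),'q',s['q'].round(2))
    print('tool shift units',(dp/.04).round(3),'turn units',(np.degrees(rv)/4).round(3), 'mm world',((np.asarray(pos)-s['eef_pos'])*1000).round(1))
    return R
E
python3 - <<'E'
from h import *
R=goal([.4935,-.141,.22],86); print(R.round(3))
E
```

```text
t 0.1 pos [ 0.1681 -0.6533  0.2257] jaw 104.42 F [ 0.  -0.1  1.1] w 0.0877 q [-1.03  0.36  0.01 -0.   -1.22 -0.29]
tool shift units [ 0.157 10.377 11.07 ] turn units [ 4.606 -0.006 -0.021] mm world [325.4 512.3  -5.7]
[[-0.001 -0.249  0.968]
 [ 0.001  0.968  0.249]
 [-1.     0.001 -0.   ]]
```

carry_out --pt "0 0.4 0.4 0 0 0" --pt "0 0.7 0.74 0 0 0" --pt "0 0.7 0.74 0 0 0" --pt "0 0.7 0.74 0 0 0" --pt "0 0.7 0.74 0 0 0" --hand 0 --newtons 30

```text
t: 0.6
eef_pos: [0.2657, -0.4933, 0.2213]
ee_rot: [1.941, 1.563, 2.186]
force: [0.7, -0.4, -0.6]
width: 0.0878
```

```bash
python3 - <<'E'
from h import *
goal([.4935,-.141,.22],86)
E
```

```text
t 0.6 pos [ 0.2657 -0.4933  0.2213] jaw 103.99 F [ 0.7 -0.4 -0.6] w 0.0878 q [-0.73  0.18 -0.25 -0.   -1.15 -0.6 ]
tool shift units [0.064 7.169 7.655] turn units [ 4.498 -0.06  -0.103] mm world [227.8 352.3  -1.3]
```

carry_out --pt "0 0.7 0.74 0 0 0" --pt "0 0.7 0.74 0 0 0" --pt "0 0.7 0.74 0 0 0" --pt "0 0.7 0.74 0 0 0" --pt "0 0.7 0.74 0 0 0"

```text
t: 1.1
eef_pos: [0.3776, -0.3135, 0.2208]
ee_rot: [1.953, 1.561, 2.196]
force: [1.7, -0.3, 0.3]
width: 0.0874
```

carry_out --pt "0 0.7 0.74 0 0 0" --pt "0 0.7 0.74 0 0 0" --pt "0 0.5 0.5 0.5 0 0" --pt "0 0.3 0.4 1 0 0" --pt "0 0 0 1 0 0"

```text
t: 1.6
eef_pos: [0.4528, -0.1963, 0.2208]
ee_rot: [2.082, 1.56, 2.152]
force: [-0.9, -0.0, 0.3]
width: 0.0876
```

```bash
python3 - <<'E'
from h import *
goal([.4935,-.141,.22],86)
E
```

```text
t 1.6 pos [ 0.4528 -0.1963  0.2208] jaw 93.96 F [-0.9 -0.   0.3] w 0.0876 q [-0.02  0.07 -0.38 -0.01 -1.13 -1.48]
tool shift units [0.026 1.308 1.11 ] turn units [ 1.99  -0.088 -0.133] mm world [40.7 55.3 -0.8]
```

carry_out --pt "0 0.6 0.5 0.7 0 0" --pt "0 0.6 0.5 0.7 -0.05 -0.1" --pt "0 0.2 0.15 0.6 0 0" --pt "0 0 0 0.1 0 0" --pt "0 0 0 0 0 0"

```text
t: 2.1
eef_pos: [0.4974, -0.1354, 0.2196]
ee_rot: [2.803, 1.565, 2.72]
force: [-0.4, 0.0, -0.5]
width: 0.0875
```

```bash
python3 - <<'E'
from h import *
goal([.4935,-.141,.22],86)
grab('top','top1');grab('side','side1')
E
```

```text
t 2.1 pos [ 0.4974 -0.1354  0.2196] jaw 85.24 F [-0.4  0.  -0.5] w 0.0875 q [ 0.11  0.1  -0.34 -0.   -1.13 -1.77]
tool shift units [-0.01  -0.147 -0.086] turn units [-0.189 -0.081 -0.029] mm world [-3.9 -5.6  0.4]
```

View pics/side1.png

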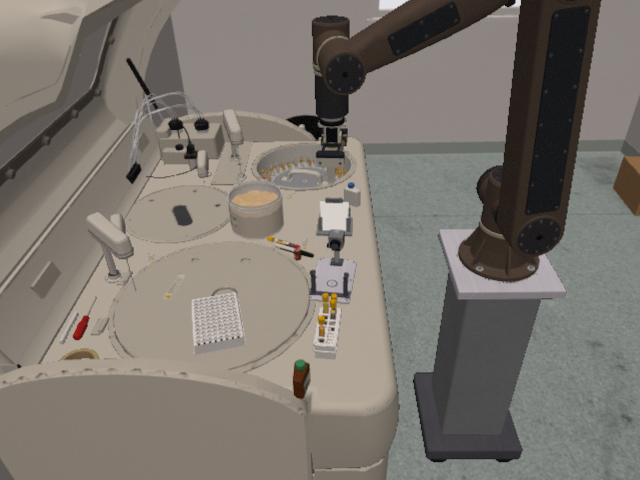

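View pics/top1.png

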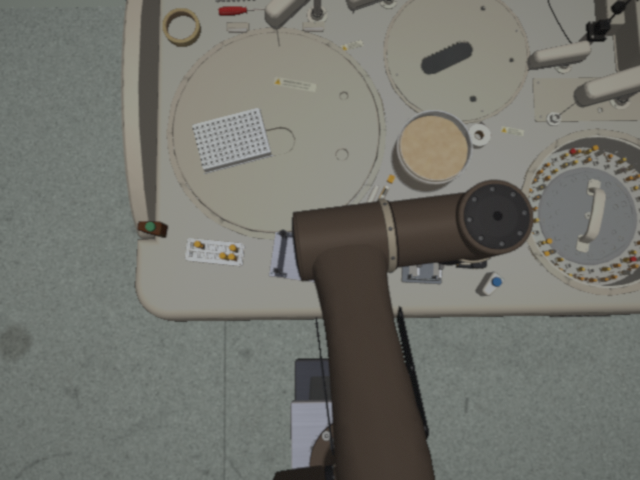

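carry_out --pt "0.5 -0.14 -0.08 -0.18 -0.08 -0.03" --pt "0.8 0 0 0 0 0" --pt "0.8 0 0 0 0 0" --pt "0 0 0 0 0 0" --pt "0 0 0 0 0 0"

```text
t: 2.7
eef_pos: [0.4927, -0.1449, 0.1362]
ee_rot: [-0.079, 1.566, -0.15]
force: [0.7, -0.1, 0.3]
width: 0.0873
```

```bash
python3 - <<'E'
from h import *
goal([.4935,-.141,.105],86)
E
```

```text
t 2.7 pos [ 0.4927 -0.1449  0.1362] jaw 85.92 F [ 0.7 -0.1  0.3] w 0.0873 q [ 0.1   0.17 -0.47  0.   -0.92 -1.74]
tool shift units [0.779 0.099 0.01 ] turn units [-0.019  0.066  0.005] mm world [  0.8   3.9 -31.2]
```

carry_out --pt "0.4 0.1 0.01 0 0.06 0" --pt "0.38 0 0 0 0 0" --pt "0 0 0 0 0 0"

```text
t: 3.0
eef_pos: [0.4961, -0.142, 0.1096]
ee_rot: [-0.049, 1.564, -0.12]
force: [0.2, 0.5, -1.0]
width: 0.0877
```

```bash
python3 - <<'E'
from h import *
goal([.4935,-.141,.105],86)
f=grab('side','side2');cv2.imwrite('pics/s4.png',cv2.cvtColor(cv2.resize(f['pixels'][130:250,290:380],(450,600),interpolation=cv2.INTER_CUBIC),cv2.COLOR_RGB2BGR))
E
```

```text
t 3.0 pos [ 0.4961 -0.142   0.1096] jaw 85.93 F [ 0.2  0.5 -1. ] w 0.0877 q [ 0.1   0.21 -0.5   0.   -0.86 -1.75]
tool shift units [ 0.113  0.019 -0.068] turn units [-0.017  0.101  0.005] mm world [-2.6  1.  -4.6]
```

View pics/s4.png

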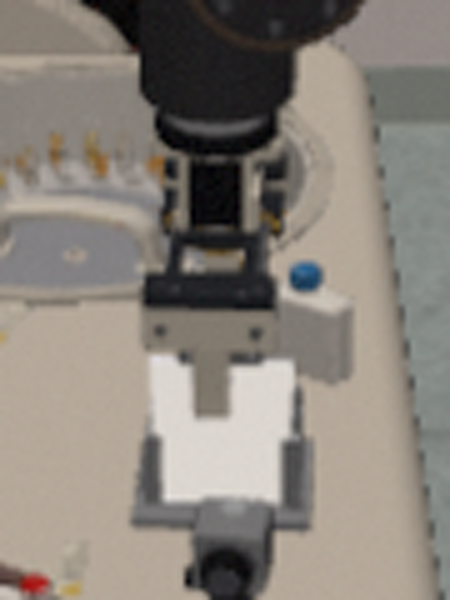

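carry_out --pt "0.1 0.02 -0.09 -0.02 0.1 0" --pt "0 0 0 0 0 0"

```text
t: 3.25
eef_pos: [0.4947, -0.1412, 0.1093]
ee_rot: [-0.068, 1.566, -0.136]
force: [0.6, -0.4, 0.4]
width: 0.0878
```

carry_out --pt "0 0 0 0 0 0" --pt "0 0 0 0 0 0" --pt "0 0 0 0 0 0" --pt "0 0 0 0 0 0" --pt "0 0 0 0 0 0" --hand 1 --newtons 4

```text
t: 3.75
eef_pos: [0.4958, -0.1412, 0.1113]
ee_rot: [-0.02, 1.563, -0.088]
force: [-0.6, -0.8, 0.2]
width: 0.0533
```

```bash
python3 - <<'E'
from h import *
goal([.4935,-.141,.105],86)
E
```

```text
t 3.75 pos [ 0.4958 -0.1412  0.1113] jaw 86.08 F [-0.6 -0.8  0.2] w 0.0533 q [ 0.1   0.2  -0.5   0.   -0.86 -1.75]
tool shift units [ 0.158  0.001 -0.058] turn units [0.019 0.117 0.002] mm world [-2.3  0.2 -6.3]
```

carry_out --pt "0.12 0 -0.06 0 0.12 0" --pt "0.03 0 -0.01 0 0.03 0" --pt "0.02 0 -0.01 0 0.02 0" --pt "0.02 0 -0.01 0 0.02 0" --pt "0.02 0 0 0 0.02 0"

```text
t: 4.25
eef_pos: [0.4916, -0.1409, 0.1018]
ee_rot: [-3.109, 1.562, 3.106]
force: [0.7, -0.5, -0.9]
width: 0.0133
```

```bash
python3 - <<'E'
from h import *
goal([.4935,-.141,.105],86)
E
```

```text
t 4.25 pos [ 0.4916 -0.1409  0.1018] jaw 86.08 F [ 0.7 -0.5 -0.9] w 0.0133 q [ 0.1   0.22 -0.5  -0.   -0.86 -1.74]
tool shift units [-0.08   0.001  0.046] turn units [ 0.02  -0.125  0.004] mm world [ 1.9 -0.1  3.2]
```

carry_out --pt "-0.05 0 0.02 0.02 -0.08 0" --pt "0 0 0 0 0 0" --pt "0 0 0 0 0 0"

```text
t: 4.55
eef_pos: [0.4922, -0.141, 0.1036]
ee_rot: [-3.047, 1.567, -3.117]
force: [-0.5, 0.6, -0.4]
width: 0.0098
```

```bash
python3 - <<'E'
from h import *
goal([.4935,-.141,.104],86)
E
```

```text
t 4.55 pos [ 0.4922 -0.141   0.1036] jaw 85.98 F [-0.5  0.6 -0.4] w 0.0098 q [ 0.1   0.21 -0.51 -0.   -0.86 -1.75]
tool shift units [-0.009  0.002  0.032] turn units [-0.004 -0.049  0.005] mm world [1.3 0.  0.4]
```

carry_out --pt "0 0 0 0 -0.02 0" --pt "0 0 0 0 0 0" --pt "-0.2 0 0 0 0 0" --pt "-0.3 0 0 0 0 0" --pt "-0.4 0 0 0 0 0" --newtons 35

```text
t: 5.05
eef_pos: [0.4909, -0.141, 0.1402]
ee_rot: [-3.022, 1.565, -3.093]
force: [-0.2, 0.1, -0.4]
width: 0.0093
```

```bash
python3 - <<'E'
from h import *
goal([.4935,-.141,.25],86)
E
```

```text
t 5.05 pos [ 0.4909 -0.141   0.1402] jaw 85.97 F [-0.2  0.1 -0.4] w 0.0093 q [ 0.1   0.17 -0.46 -0.   -0.95 -1.75]
tool shift units [-2.744  0.004  0.05 ] turn units [-0.008 -0.083  0.01 ] mm world [  2.6   0.  109.8]
```

carry_out --pt "-0.6 0 0.03 0 -0.05 0" --pt "-0.7 0 0 0 -0.03 0" --pt "-0.7 0 0 0 0 0" --pt "-0.7 0 0 0 0 0" --pt "0 0 0 0 0 0"

```text
t: 5.55
eef_pos: [0.4931, -0.1415, 0.2604]
ee_rot: [-0.124, 1.564, -0.194]
force: [-0.6, -0.1, 0.1]
width: 0.0099
```

```bash
python3 - <<'E'
from h import *
goal([.5100,.1776,.25],81.5)
f=grab('side','side3');cv2.imwrite('pics/s5.png',cv2.cvtColor(cv2.resize(f['pixels'][90:250,280:400],(450,600),interpolation=cv2.INTER_CUBIC),cv2.COLOR_RGB2BGR))
E
```

```text
t 5.55 pos [ 0.4931 -0.1415  0.2604] jaw 86.0 F [-0.6 -0.1  0.1] w 0.0099 q [ 0.11  0.06 -0.29  0.   -1.21 -1.75]
tool shift units [ 0.252  7.988 -0.136] turn units [1.126 0.104 0.009] mm world [ 16.9 319.1 -10.4]
```

View pics/s5.png

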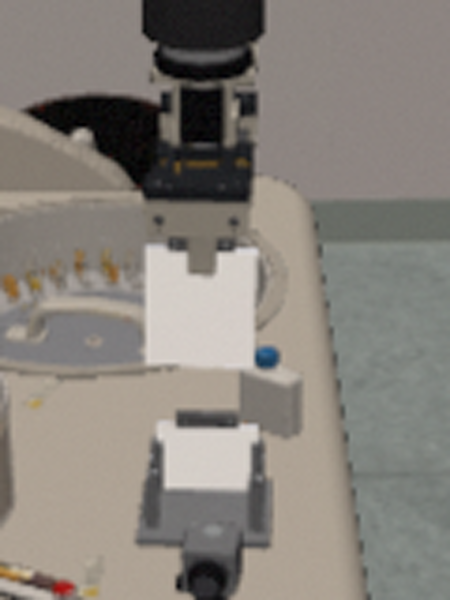

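```bash
cat >> m.py <<'E'
def py(f,u,v,y):
    o,d=ray(f,u,v); return o+d*(y-o[1])/d[1]
def plate(f,b,y,yawdeg,th=185):
    """corners of white plate's quad in side view; cast onto vertical plane through (.,y)"""
    u=up(f['pixels'].min(2),*b); m=(u>th).astype(np.uint8); m=cv2.morphologyEx(m,cv2.MORPH_OPEN,np.ones((9,9)))
    n,l,stt,c=cv2.connectedComponentsWithStats(m); i=1+np.argmax(stt[1:,4]); m=(l==i).astype(np.uint8)
    cv2.imwrite('pics/pm.png',m*255)
    cs,_=cv2.findContours(m,cv2.RETR_EXTERNAL,cv2.CHAIN_APPROX_NONE); c=max(cs,key=cv2.contourArea)[:,0,:]
    return np.array([((a+.5)/S-.5+b[0],(bb+.5)/S-.5+b[2]) for a,bb in c])
def pplane(f,P,c,yaw):
    """cast px onto vertical plane through c with in-plane dir (cos,sin) yaw -> (s,z) mm"""
    e=np.array([np.cos(yaw),np.sin(yaw),0]);n=np.array([-np.sin(yaw),np.cos(yaw),0]);out=[]
    for u,v in P:
        o,d=ray(f,u,v);X=o+d*((np.array(c)-o)@n)/(d@n); out.append([(X-c)@e*1000,X[2]*1000])
    return np.array(out)
E
python3 - <<'E'
from m import *
s=load('side3'); C=plate(s,(312,355,145,192),0,0)
L=pplane(s,C,np.array([.4931,-.1415,0]),np.radians(-4))
r=cv2.minAreaRect(L.astype(np.float32));print(r);print(cv2.boxPoints(r).round(1))
print(s['pixels'][165,335],s['pixels'][165,315])
for z in(190,210,230,250,270):
    k=abs(L[:,1]-z)<2;a=L[k,0];print(z,a[a>0].mean().round(1),a[a<0].mean().round(1),(a[a>0].mean()+a[a<0].mean())/2)
for x in(-30,-10,10,30):
    k=abs(L[:,0]-x)<2;print(x,L[k,1].min(),L[k,1].max())
E
```

```text
((3.050853729248047, 225.60113525390625), (87.86753845214844, 108.4583740234375), 1.3972060680389404)
[[-42.2 278.7]
 [-39.5 170.3]
 [ 48.3 172.5]
 [ 45.6 280.9]]
[211 205 199] [143 135 130]
190 47.4 -39.5 3.9825212083603994
210 47.0 -39.3 3.8445203647840565
230 46.5 -38.9 3.7864727952781507
250 31.2 -16.8 7.204692174979158
270 29.3 -26.4 1.449877559730492
-30 171.52597440281104 278.2616533736735
-10 172.38563816677853 273.4638031330806
10 172.45650508715903 253.7807522798119
30 174.99468661248397 278.0241996549828
```

View pics/pm.png

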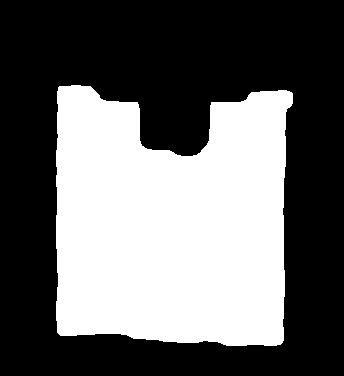

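```bash
python3 - <<'E'
from m import *
for tag,tcp in(('side3',[.4931,-.1415,.2604]),('side2',[.4961,-.142,.1096])):
    s=load(tag); w=load(tag)['pixels']
    o=.015 if tag=='side3' else .055
    for dz in(0,.01,.02): print(tag,proj(s,[tcp[0],tcp[1]+o,tcp[2]+dz]))
s=load('side3');u=up(s['pixels'].min(2),320,350,140,175)
for r in range(150,166,2): print(r,s['pixels'][r,322:346].min(1))
s=load('side2');
for r in range(203,214,2): print(r,s['pixels'][r,318:348].min(1))
s=load('side0'); C=plate(s,(312,357,192,240),0,0)
L=pplane(s,C,np.array([.4935,-.141,0]),np.radians(-4))
for z in(80,90,100,110):
    k=abs(L[:,1]-z)<2;a=L[k,0];print(z,a[a>0].mean().round(1),a[a<0].mean().round(1),(a[a>0].mean()+a[a<0].mean())/2)
E
```

```text
side3 [334.0039844  163.48897113]
side3 [333.98613913 160.42376769]
side3 [333.96816015 157.33559619]
side2 [333.44871276 213.76480183]
side2 [333.42947241 210.98513929]
side2 [333.41009281 208.18535937]
150 [ 89 100 108 106 105 106 106 106 107 106 105 107 108 107 106 106 107 105
 103  91  83  96 106 110]
152 [103 104 106 106 107 109 107 107 106 108 107 106 105 107 105 106 108 106
 106 104  98 106 106 110]
154 [122 117 104  67  82  67  61  72  90 100 101 101 101 104 102  92  66  72
  81  67  78 106 116 128]
156 [201 197 168 110 103  80  81  83  93 101 103 103 102 103 101  88  60  67
  74  70 126 187 190 191]
158 [200 199 201 198 201 198 199 182 120 105 102 105 104 102 102 136 200 200
 200 199 198 201 200 198]
160 [200 200 200 198 199 200 198 183 123 106 105 106 106 106 103 136 200 199
 201 198 199 199 200 201]
162 [199 200 199 200 200 200 199 186 132 102 100 101 102 101 112 153 200 198
 200 199 199 200 200 199]
164 [200 201 200 199 200 199 198 200 200 199 199 197 188 187 190 201 200 200
 200 199 200 200 198 199]
203 [155 167 199 208 209 207 209 202 186 177 143 107 105 106 105 107 105 124
 162 179 180 180 179 179 193 209 209 211 211 210]
205 [154 166 197 209 208 208 208 207 209 197 154 106 106 107 106 107 108 129
 176 206 209 207 208 207 207 206 207 207 206 207]
207 [153 165 196 208 208 208 209 208 209 200 163 108 106 107 107 103 109 133
 187 208 206 206 206 208 207 207 208 208 207 206]
209 [155 161 186 209 207 209 209 208 206 202 166 107 107 108 107 107 108 136
 189 208 206 207 207 207 207 207 209 207 208 198]
211 [154 161 191 207 208 204 207 208 208 200 166 110 111 110 111 111 109 134
 185 208 207 207 206 208 207 208 206 207 206 198]
213 [152 144 172 207 206 207 208 207 208 207 193 149 153 155 153 154 154 167
 199 205 207 207 208 206 206 209 207 208 206 194]
80 44.4 -41.5 1.4191978037871493
90 44.5 -41.9 1.2812437787286868
100 45.6 -43.2 1.1898556177176935
110 45.6 -44.3 0.651579669069708
```

```bash
python3 - <<'E'
from m import *
s=load('side3'); T=np.array([.4931,-.1415,.2604]); j=np.array([np.cos(np.radians(86)),np.sin(np.radians(86)),0]);e=np.array([j[1],-j[0],0])
for o in(0,.002,.012,.016,.02): print(o,proj(s,T+o*j+[0,0,.01]),proj(s,T+o*j+[0,0,-.06]),proj(s,T+o*j+[0,0,-.06]+.003*e))
C=plate(s,(312,355,145,192),0,0)
for v in(168,172,176,180,184):
    a=C[abs(C[:,1]-v)<.3,0]; print(v,a.min(),a.max(),(a.min()+a.max())/2)
def edges(row,x0,x1,lo,hi,img):
    r=img.min(2)[row,x0:x1].astype(float);m=(lo+hi)/2
    for i in range(len(r)-1):
        if (r[i]-m)*(r[i+1]-m)<0: print(row,round(x0+i+(m-r[i])/(r[i+1]-r[i]),2),end=' ')
    print()
for v in(158,159,160,161): edges(v,325,345,104,200,s['pixels'])
E
```

```text
0 [333.92258146 158.18955945] [334.0454302  179.07137351] [333.06552461 179.05303353]
0.002 [333.88409687 158.48539217] [334.00804554 179.38124345] [333.02713597 179.3628375 ]
0.012 [333.6904468  159.97398887] [333.81996049 180.94022263] [332.83399996 180.92148335]
0.016 [333.61240923 160.57386716] [333.74417981 181.56834537] [332.75618431 181.5494711 ]
0.02 [333.53403846 161.17630674] [333.66808384 182.19908155] [332.67804494 182.18007132]
168 318.5625 346.9375 332.75
172 318.5625 346.9375 332.75
176 318.6875 346.9375 332.8125
180 318.8125 347.0625 332.9375
184 318.5625 346.9375 332.75
158 329.48 158 337.25 
159 329.5 159 337.25 
160 329.52 160 337.25 
161 329.52 161 337.09
```

carry_out --pt "0 0.4 0 0.1 0.05 0" --pt "0 0.8 0 0.1 0.03 0" --pt "0 0.8 0 0.1 0 0" --pt "0 0.8 0 0.1 0 0" --pt "0 0.8 0 0.1 0 0"

```text
t: 6.1
eef_pos: [0.5022, 0.0035, 0.2578]
ee_rot: [-3.077, 1.568, 3.093]
force: [1.0, 1.5, -1.1]
width: 0.0097
```

carry_out --pt "0 0.8 0 0.1 0 0" --pt "0 0.8 0 0.1 0 0" --pt "0 0.8 0 0.1 0 0" --pt "0 0.5 0 0.1 0 0" --pt "0 0.2 0 0 0 0"

```text
t: 6.6
eef_pos: [0.5149, 0.1334, 0.2555]
ee_rot: [-2.874, 1.562, -3.014]
force: [0.7, -0.2, -1.6]
width: 0.0096
```

```bash
python3 - <<'E'
from h import *
goal([.5073,.178,.2],81.5)
E
```

```text
t 6.6 pos [0.5149 0.1334 0.2555] jaw 81.96 F [ 0.7 -0.2 -1.6] w 0.0096 q [ 0.62  0.11 -0.25 -0.   -1.22 -2.33]
tool shift units [ 1.387  1.08  -0.332] turn units [ 0.116 -0.115  0.032] mm world [ -7.6  44.6 -55.5]
```

carry_out --pt "0.2 0.5 -0.15 0.1 -0.08 0.02" --pt "0.4 0.4 -0.1 0 0 0" --pt "0.4 0.1 -0.05 0 0 0" --pt "0.2 0 0 0 0 0" --pt "0 0 0 0 0 0"

```text
t: 7.1
eef_pos: [0.5069, 0.1751, 0.2046]
ee_rot: [-2.574, 1.565, -2.72]
force: [0.3, -0.1, -0.6]
width: 0.0099
```

```bash
python3 - <<'E'
from h import *
goal([.5073,.178,.2],81.5)
E
```

```text
t 7.1 pos [0.5069 0.1751 0.2046] jaw 81.63 F [ 0.3 -0.1 -0.6] w 0.0099 q [ 0.7   0.15 -0.32 -0.   -1.1  -2.41]
tool shift units [ 0.115  0.073 -0.001] turn units [ 0.033 -0.07   0.045] mm world [ 0.4  2.9 -4.6]
```

carry_out --pt "0.1 0.07 0 0.03 -0.06 0.04" --pt "0 0 0 0 0 0"

```text
t: 7.3
eef_pos: [0.5078, 0.1771, 0.201]
ee_rot: [-0.705, 1.571, -0.854]
force: [-0.2, 0.1, -0.6]
width: 0.0091
```

```bash
python3 - <<'E'
from h import *
goal([.5073,.178,.2],81.5)
f=grab('side','side4');cv2.imwrite('pics/s6.png',cv2.cvtColor(cv2.resize(f['pixels'][210:310,290:380],(540,600),interpolation=cv2.INTER_CUBIC),cv2.COLOR_RGB2BGR))
f=grab('top','top4');cv2.imwrite('pics/t6.png',cv2.cvtColor(cv2.resize(f['pixels'][200:310,230:370],(700,550),interpolation=cv2.INTER_CUBIC),cv2.COLOR_RGB2BGR))
E
```

```text
t 7.3 pos [0.5078 0.1771 0.201 ] jaw 81.44 F [-0.2  0.1 -0.6] w 0.0091 q [ 0.7   0.15 -0.33  0.   -1.09 -2.42]
tool shift units [ 0.026  0.021 -0.015] turn units [-0.015  0.001  0.001] mm world [-0.5  0.9 -1. ]
```

View pics/s6.png

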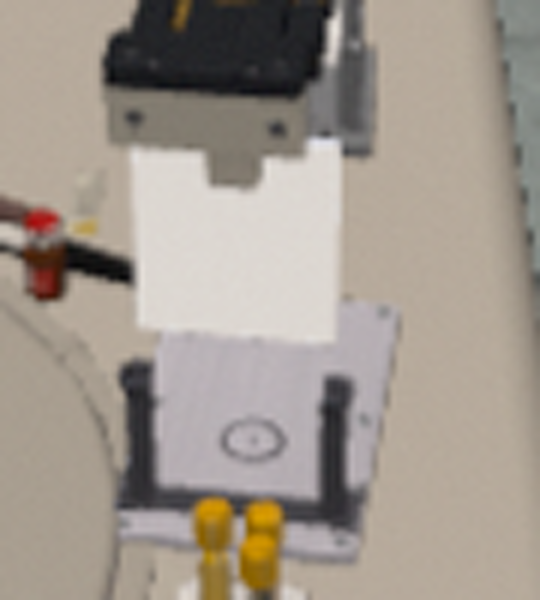

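View pics/t6.png

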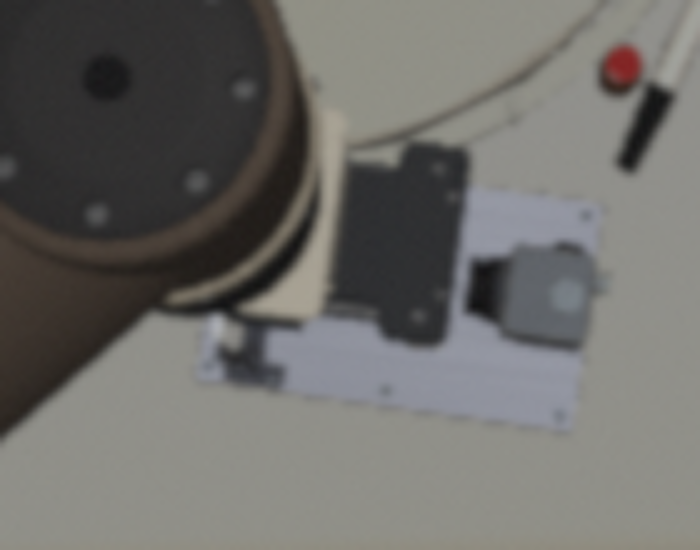

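```bash
python3 - <<'E'
from m import *
s=load('side4'); a=np.radians(-8.5); e=np.array([np.cos(a),np.sin(a),0]);n=np.array([-e[1],e[0],0])
seat=np.array([.51,.1776,.012])
for sg in(1,-1):
    for z in(.012,.074,.085): print(sg,z,((proj(s,seat+sg*.04675*e+[0,0,z-.012])-[290,210])*6+2.5).round(0))
TCP=np.array([.5078,.1771,.201])
for sg in(1,-1): print('plate bottom pred',((proj(s,TCP+(.0027+sg*.045)*e+.002*n+[0,0,-.0936])-[290,210])*6+2.5).round(0), 'top',((proj(s,TCP+(.0027+sg*.045)*e+.002*n+[0,0,.0264])-[290,210])*6+2.5).round(0))
C=plate(s,(308,350,230,270),0,0)
L=pplane(s,C,TCP+.002*n,a)
r=cv2.minAreaRect(L.astype(np.float32));print(r);
for z in(120,130,140,160,180):
    k=abs(L[:,1]-z)<2;q=L[k,0];print(z,q[q>0].mean().round(1),q[q<0].mean().round(1),(q[q>0].mean()+q[q<0].mean())/2)
for x in(-35,-20,0,20,35):
    k=abs(L[:,0]-x)<2;print(x,L[k,1].min(),L[k,1].max())
E
```

```text
1 0.012 [141. 501.]
1 0.074 [137. 396.]
1 0.085 [136. 377.]
-1 0.012 [342. 518.]
-1 0.074 [343. 413.]
-1 0.085 [343. 394.]
plate bottom pred [137. 339.] top [129. 114.]
plate bottom pred [338. 355.] top [341. 128.]
((2.4777603149414062, 165.6512451171875), (110.86565399169922, 90.35655212402344), 89.66282653808594)
120 47.2 -41.6 2.814652968726385
130 47.3 -41.9 2.669782576490274
140 46.0 -41.3 2.3169617175873505
160 47.0 -41.8 2.607786476650382
180 47.5 -42.5 2.5370642822567575
-35 111.76110423688723 221.17512414187047
-20 110.34539116196996 208.71237220426963
0 111.14283398811531 191.9300996718326
20 112.24756440306061 209.6887920973648
35 110.68945790810992 208.82050207640867
```

carry_out --pt "0.15 0.02 -0.01 -0.01 0 0" --pt "0.15 0.01 0 0 0 0" --pt "0.1 0 0 0 0 0" --pt "0 0 0 0 0 0"

```text
t: 7.8
eef_pos: [0.5084, 0.1783, 0.1853]
ee_rot: [0.701, 1.568, 0.552]
force: [0.1, -0.5, 0.1]
width: 0.0097
```

```bash
python3 - <<'E'
from h import *
goal([.5074,.178,.165],81.5)
f=grab('side','side5');cv2.imwrite('pics/s7.png',cv2.cvtColor(cv2.resize(f['pixels'][210:310,290:380],(540,600),interpolation=cv2.INTER_CUBIC),cv2.COLOR_RGB2BGR))
E
```

```text
t 7.8 pos [0.5084 0.1783 0.1853] jaw 81.47 F [ 0.1 -0.5  0.1] w 0.0097 q [ 0.7   0.17 -0.35  0.   -1.05 -2.42]
tool shift units [ 0.509 -0.013 -0.024] turn units [-0.008  0.03  -0.025] mm world [ -1.   -0.3 -20.3]
```

View pics/s7.png

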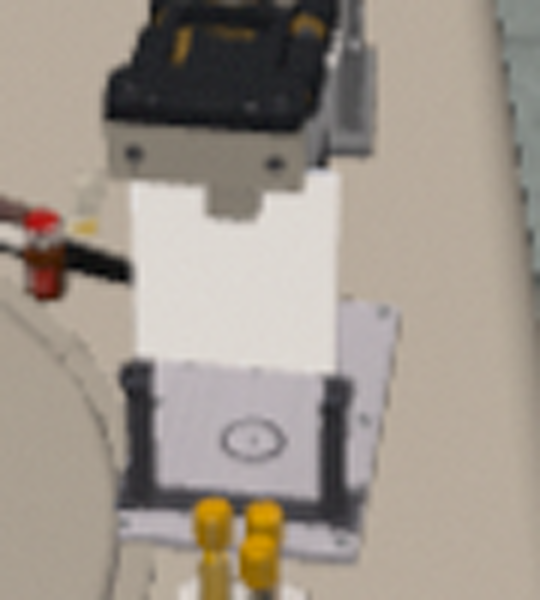

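carry_out --pt "0.12 -0.01 -0.02 0 0.03 -0.02" --pt "0.12 0 0 0 0 0" --pt "0.12 0 0 0 0 0"

```text
t: 8.15
eef_pos: [0.5081, 0.1785, 0.171]
ee_rot: [0.823, 1.569, 0.674]
force: [0.7, -0.5, -0.6]
width: 0.0095
```

```bash
python3 - <<'E'
from h import *
goal([.5074,.178,.1056],81.5)
E
```

```text
t 8.15 pos [0.5081 0.1785 0.171 ] jaw 81.49 F [ 0.7 -0.5 -0.6] w 0.0095 q [ 0.7   0.18 -0.37  0.   -1.02 -2.42]
tool shift units [ 1.635 -0.017 -0.018] turn units [-0.003  0.018 -0.02 ] mm world [ -0.7  -0.5 -65.4]
```

carry_out --pt "0.12 -0.02 -0.02 0 0.02 -0.02" --pt "0.12 0 0 0 0 0" --pt "0.12 0 0 0 0 0"

```text
t: 8.45
eef_pos: [0.5069, 0.1777, 0.155]
ee_rot: [-2.502, 1.57, -2.65]
force: [0.5, 0.1, -1.3]
width: 0.0099
```

```bash
python3 - <<'E'
from h import *
goal([.5074,.178,.1056],81.5)
f=grab('side','side6');cv2.imwrite('pics/s8.png',cv2.cvtColor(cv2.resize(f['pixels'][210:310,290:380],(540,600),interpolation=cv2.INTER_CUBIC),cv2.COLOR_RGB2BGR))
E
```

```text
t 8.45 pos [0.5069 0.1777 0.155 ] jaw 81.49 F [ 0.5  0.1 -1.3] w 0.0099 q [ 0.7   0.19 -0.39 -0.   -0.99 -2.42]
tool shift units [1.235 0.011 0.012] turn units [-0.004 -0.01   0.008] mm world [  0.5   0.3 -49.4]
```

View pics/s8.png

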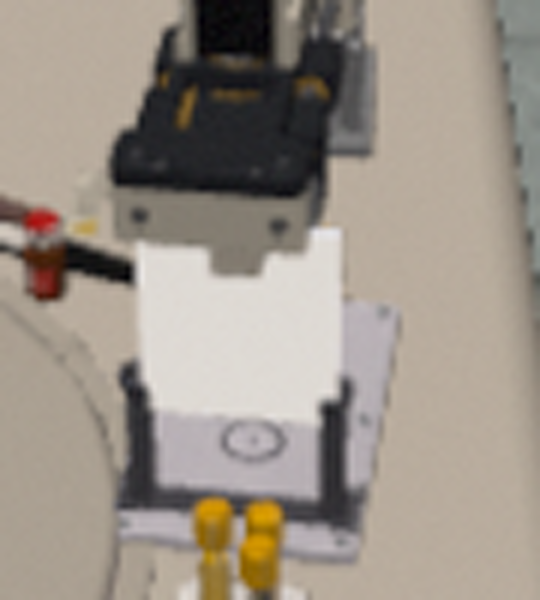

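carry_out --pt "0.15 0.01 0.01 0 0 0" --pt "0.15 0 0 0 0 0" --pt "0.15 0 0 0 0 0"

```text
t: 8.8
eef_pos: [0.5074, 0.178, 0.1352]
ee_rot: [-2.561, 1.57, -2.709]
force: [0.0, -0.6, -0.6]
width: 0.0092
```

```bash
python3 - <<'E'
from h import *
goal([.5074,.178,.1056],81.5)
E
```

```text
t 8.8 pos [0.5074 0.178  0.1352] jaw 81.48 F [ 0.  -0.6 -0.6] w 0.0092 q [ 0.7   0.21 -0.42 -0.   -0.94 -2.42]
tool shift units [ 0.741 -0.     0.002] turn units [-0.005 -0.012  0.008] mm world [  0.   -0.  -29.6]
```

carry_out --pt "0.15 0 0 0 0 0" --pt "0.15 0 0 0 0 0" --pt "0.15 0 0 0 0 0"

```text
t: 9.1
eef_pos: [0.5073, 0.178, 0.1154]
ee_rot: [-2.508, 1.569, -2.657]
force: [0.1, -0.6, 0.4]
width: 0.0098
```

carry_out --pt "0.1 0 0 0 0 0" --pt "0.1 0 0 0 0 0"

```text
t: 9.3
eef_pos: [0.5071, 0.1778, 0.1062]
ee_rot: [-2.443, 1.569, -2.592]
force: [0.6, -0.2, -0.9]
width: 0.0096
```

```bash
python3 - <<'E'
from h import *
goal([.5074,.178,.1056],81.5)
E
```

```text
t 9.3 pos [0.5071 0.1778 0.1062] jaw 81.48 F [ 0.6 -0.2 -0.9] w 0.0096 q [ 0.7   0.25 -0.45 -0.   -0.88 -2.42]
tool shift units [0.016 0.006 0.008] turn units [-0.006 -0.023  0.019] mm world [ 0.3  0.2 -0.6]
```

Nearly home; push gently until force shows contact.

carry_out --pt "0.05 0 0 0 -0.01 0.01" --pt "0.05 0 0 0 0 0"

```text
t: 9.5
eef_pos: [0.5088, 0.1784, 0.1041]
ee_rot: [0.178, 1.568, 0.031]
force: [-9.4, 0.3, 27.7]
width: 0.0097
```

carry_out --pt "0.06 0 0 0 0 0" --pt "0.06 0 0 0 0 0"

```text
t: 9.7
eef_pos: [0.5097, 0.179, 0.1042]
ee_rot: [0.308, 1.565, 0.163]
force: [-11.6, -1.0, 24.3]
width: 0.0098
```

```bash
python3 - <<'E'
from h import *
goal([.5074,.178,.1056],81.5)
f=grab('side','side7');cv2.imwrite('pics/s9.png',cv2.cvtColor(cv2.resize(f['pixels'][210:310,290:380],(540,600),interpolation=cv2.INTER_CUBIC),cv2.COLOR_RGB2BGR))
E
```

```text
t 9.7 pos [0.5097 0.179  0.1042] jaw 81.68 F [-11.6  -1.   24.3] w 0.0098 q [ 0.7   0.25 -0.45  0.   -0.86 -2.42]
tool shift units [-0.035 -0.034 -0.054] turn units [ 0.045  0.079 -0.025] mm world [-2.3 -1.   1.4]
```

View pics/s9.png

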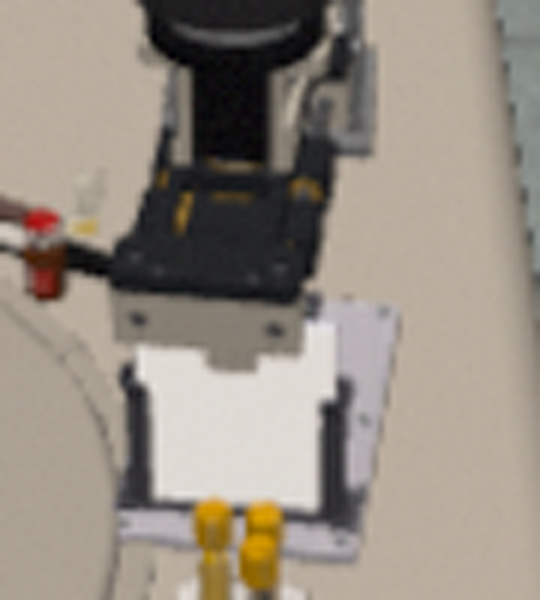

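carry_out --pt "-0.03 -0.01 -0.04 0 0.03 0" --pt "0 0 0 0 0 0"

```text
t: 9.95
eef_pos: [0.5077, 0.1787, 0.1065]
ee_rot: [0.538, 1.566, 0.393]
force: [0.1, -0.3, -0.5]
width: 0.0094
```

carry_out --pt "0 0 0 0 0 0" --pt "0 0 0 0 0 0" --pt "0 0 0 0 0 0" --pt "0 0 0 0 0 0" --hand 0.5

```text
t: 10.35
eef_pos: [0.5083, 0.179, 0.106]
ee_rot: [0.57, 1.565, 0.424]
force: [-0.5, -0.5, -0.1]
width: 0.0361
```

```bash
python3 - <<'E'
from h import *
goal([.5074,.178,.2],81.5)
E
```

```text
t 10.35 pos [0.5083 0.179  0.106 ] jaw 81.69 F [-0.5 -0.5 -0.1] w 0.0361 q [ 0.7   0.25 -0.45  0.   -0.87 -2.42]
tool shift units [-2.349 -0.022 -0.007] turn units [ 0.046  0.065 -0.042] mm world [-0.9 -1.  94. ]
```

carry_out --pt "-0.3 0 0 0 0.05 -0.03" --pt "-0.5 0 0 0 0 0" --pt "-0.7 0 0 0 0 0" --pt "-0.7 0 0 0 0 0" --pt "-0.5 0 0 0 0 0"

```text
t: 10.85
eef_pos: [0.5064, 0.1778, 0.2131]
ee_rot: [-2.361, 1.563, -2.507]
force: [0.6, -0.4, -0.8]
width: 0.0439
```

```bash
python3 - <<'E'
from h import *
goal([.5281,.3659,.2],171.5)
f=grab('side','side8');cv2.imwrite('pics/s10.png',cv2.cvtColor(cv2.resize(f['pixels'][210:310,290:380],(540,600),interpolation=cv2.INTER_CUBIC),cv2.COLOR_RGB2BGR))
E
```

```text
t 10.85 pos [0.5064 0.1778 0.2131] jaw 81.65 F [ 0.6 -0.4 -0.8] w 0.0439 q [ 0.7   0.15 -0.31 -0.   -1.13 -2.42]
tool shift units [ 0.303  4.734 -0.144] turn units [-22.462  -0.126  -0.   ] mm world [ 21.7 188.1 -13.1]
```

View pics/s10.png

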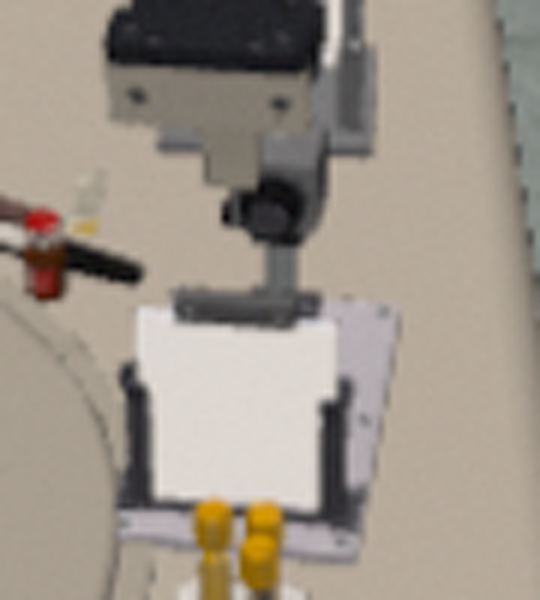

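```bash
python3 - <<'E'
from m import *
t=load('top0');s=load('side0')
p=t['pixels'].astype(np.float32)
b=(188,210,236,256)
u=up(p[...,0]-p[...,2],*b); 
cv2.imwrite('pics/cap.png',cv2.cvtColor(cv2.resize(t['pixels'][236:256,188:210],(660,600),interpolation=cv2.INTER_CUBIC),cv2.COLOR_RGB2BGR))
# rack model fit check
for c,y in(((515.9,338.1),-6.7),):
    a=np.radians(y+180);ex=np.array([np.cos(a),np.sin(a)]);ey=np.array([-ex[1],ex[0]])
    for sx in(-1,1):
        for sy in(-1,1):
            P=np.append((np.array(c)+27.5*sx*ex+68.5*sy*ey)/1000,.049);print(sx,sy,((proj(t,P)-[180,220])*4.444+1.7).round(0),proj(s,P).round(1))
for P in((.5299,.3672),(.5285,.367)):
    for z in(.081,.105): print(P,z,((proj(t,[*P,z])-[188,236])*30+14.5).round(0),((proj(s,[*P,z])-[300,255])*5.4545+2.2).round(0))
E
```

```text
-1 -1 [35. 77.] [312.7 345.2]
-1 1 [284. 103.] [320.  306.4]
1 -1 [ 21. 178.] [335.9 347. ]
1 1 [272. 204.] [341.3 307.9]
(0.5299, 0.3672) 0.081 [351. 262.] [120. 382.]
(0.5299, 0.3672) 0.105 [283. 230.] [119. 342.]
(0.5285, 0.367) 0.081 [353. 279.] [123. 382.]
(0.5285, 0.367) 0.105 [285. 248.] [122. 341.]
```

View pics/cap.png

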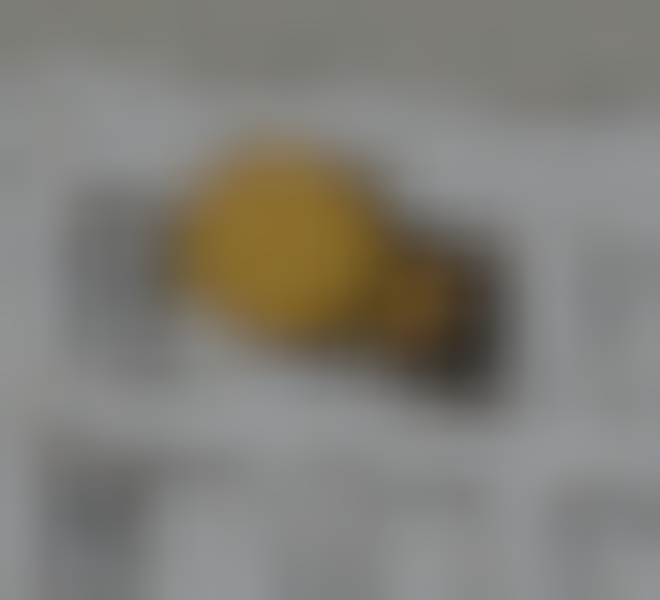

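carry_out --pt "0 0 0 -0.6 -0.05 0" --pt "0 0 0 -1 0 0" --pt "0 0 0 -1 0 0" --pt "0 0 0 -1 0 0" --pt "0 0 0 -1 0 0"

```text
t: 11.4
eef_pos: [0.5088, 0.1792, 0.2176]
ee_rot: [-0.353, 1.566, -0.166]
force: [0.2, 0.1, -0.7]
width: 0.0436
```

carry_out --pt "0 0 0 -1 0 0" --pt "0 0 0 -1 0 0" --pt "0 0 0 -1 0 0" --pt "0 0 0 -1 0 0" --pt "0 0 0 -1 0 0"

```text
t: 11.9
eef_pos: [0.5086, 0.1792, 0.2159]
ee_rot: [-1.002, 1.568, -0.451]
force: [-0.4, 0.2, -0.1]
width: 0.0439
```

carry_out --pt "0 0 0 -1 0 0" --pt "0 0 0 -1 0 0" --pt "0 0 0 -1 0 0" --pt "0 0 0 -1 0 0" --pt "0 0 0 -1 0 0"

```text
t: 12.4
eef_pos: [0.5085, 0.1792, 0.214]
ee_rot: [-1.891, 1.568, -0.976]
force: [-0.1, -0.7, 0.6]
width: 0.0439
```

carry_out --pt "0 0 0 -1 0 0" --pt "0 0 0 -1 0 0" --pt "0 0 0 -1 0 0" --pt "0 0 0 -1 0 0" --pt "0 0 0 -1 0 0"

```text
t: 12.9
eef_pos: [0.5084, 0.1792, 0.2122]
ee_rot: [-2.83, 1.568, -1.551]
force: [-0.2, -0.4, 0.5]
width: 0.0439
```

```bash
python3 - <<'E'
from h import *
print(goal([.5297,.3670,.2],172).round(2))
E
```

```text
t 12.9 pos [0.5084 0.1792 0.2122] jaw 163.26 F [-0.2 -0.4  0.5] w 0.0439 q [ 0.7   0.15 -0.31  0.   -1.12 -1.  ]
tool shift units [0.292 0.842 4.651] turn units [-2.185 -0.043  0.01 ] mm world [ 21.3 187.8 -12.2]
[[ 0.   -0.96  0.29]
 [-0.    0.29  0.96]
 [-1.   -0.   -0.  ]]
```

carry_out --pt "0 0.1 0.5 -0.5 0 0" --pt "0 0.15 0.9 -0.5 0 0" --pt "0 0.15 0.9 -0.5 0 0" --pt "0 0.1 0.9 -0.4 0 0" --pt "0 0 0.7 0 0 0"

```text
t: 13.4
eef_pos: [0.5228, 0.3407, 0.2112]
ee_rot: [-2.839, 1.568, -1.425]
force: [-0.2, -1.0, -0.2]
width: 0.0439
```

```bash
python3 - <<'E'
from h import *
goal([.5297,.3670,.18],172)
E
```

```text
t 13.4 pos [0.5228 0.3407 0.2112] jaw 171.03 F [-0.2 -1.  -0.2] w 0.0439 q [ 0.89  0.29 -0.13  0.   -1.16 -1.05]
tool shift units [ 0.78  -0.068  0.677] turn units [-0.243 -0.035  0.01 ] mm world [  6.9  26.3 -31.2]
```

carry_out --pt "0.3 -0.05 0.35 -0.1 0 0" --pt "0.3 -0.02 0.15 -0.1 0 0" --pt "0.1 0 0.05 0 0 0" --pt "0 0 0 0 0 0"

```text
t: 13.8
eef_pos: [0.5282, 0.3661, 0.1777]
ee_rot: [2.871, 1.565, -1.98]
force: [-0.5, -0.7, -0.6]
width: 0.0442
```

```bash
python3 - <<'E'
from h import *
goal([.5297,.3670,.13],172)
f=grab('side','side9');cv2.imwrite('pics/s11.png',cv2.cvtColor(cv2.resize(f['pixels'][230:365,280:380],(444,600),interpolation=cv2.INTER_CUBIC),cv2.COLOR_RGB2BGR))
E
```

```text
t 13.8 pos [0.5282 0.3661 0.1777] jaw 172.03 F [-0.5 -0.7 -0.6] w 0.0442 q [ 0.91  0.34 -0.13  0.   -1.11 -1.05]
tool shift units [ 1.193 -0.035  0.034] turn units [ 0.008 -0.079 -0.022] mm world [  1.5   0.9 -47.7]
```

View pics/s11.png

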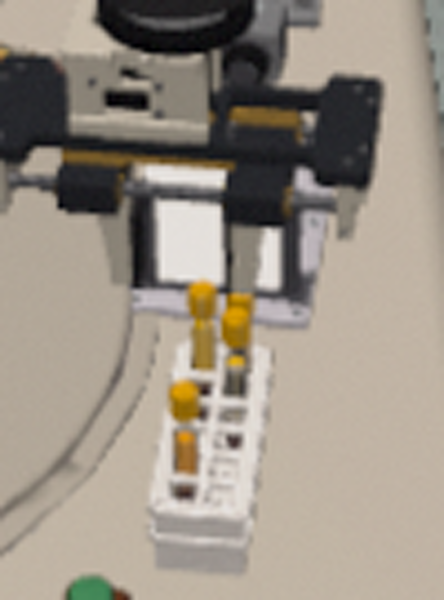

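```bash
python3 - <<'E'
from m import *
s=load('side9'); T=np.array([.5282,.3661,.1777]); j=np.array([np.cos(np.radians(172)),np.sin(np.radians(172)),0])
for w in(.022+.006,-.028): print(proj(s,T+w*j),((proj(s,T+w*j)-[280,230])*4.444+1.7))
p=s['pixels'].astype(int)
b=(312,330,310,336);m=up(p[...,0]-p[...,2],*b)>70
ys,xs=np.nonzero(m)
for r in range(0,m.shape[0],16):
    q=np.nonzero(m[r])[0]
    if len(q): print(b[2]+r/8,(q.min()/8+b[0]).round(2),(q.max()/8+b[0]).round(2),((q.min()+q.max())/16+b[0]))
for row in (288,290,292): 
    print(row,p[row,300:342].min(1))
for x in(.5282,.5297): print(proj(s,[x,.367,.105]),proj(s,[x,.367,.081]))
E
```

```text
[333.71584719 294.45397418] [240.4132249  288.13346126]
[309.43977112 292.44482061] [132.53034285 279.20478279]
310.0 323.88 327.75 325.8125
312.0 323.75 327.75 325.75
316.0 319.5 323.62 321.5625
318.0 317.88 324.88 321.375
320.0 318.12 324.38 321.25
322.0 318.25 324.75 321.5
324.0 319.25 323.88 321.5625
328.0 319.62 323.75 321.6875
330.0 319.75 323.75 321.75
332.0 319.88 324.0 321.9375
334.0 320.12 323.88 322.0
288 [153 152 154 148 133 119 117 118 113  84  19  22  32  51  73 150 220 218
 219 219 219 219 220 218 219 219 219 219 219 208 146  26  80 129 117 118
 118 119 153 219 220 220]
290 [151 152 150 150 141 118 117 120 113  90  21  20  35  50  67 144 219 219
 220 220 219 219 219 219 220 219 219 218 220 209 148  53 100 119 118 117
 117 125 169 219 219 218]
292 [153 152 152 152 145 118 118 119 117  96  19  27  44  50  57 127 197 197
 198 208 222 220 219 220 211 190 197 220 219 208 148  54 103 118 119 118
 117 136 196 219 218 219]
[322.12195162 317.1891571 ] [322.30683701 324.59545484]
[321.48660969 317.1943771 ] [321.67853921 324.6004098 ]
```

carry_out --pt "0.4 -0.02 0.04 0 -0.06 -0.02" --pt "0.7 0 0 0 0 0" --pt "0.7 0 0 0 0 0" --pt "0.4 0 0 0 0 0" --pt "0 0 0 0 0 0"

```text
t: 14.35
eef_pos: [0.5313, 0.3633, 0.092]
ee_rot: [-0.772, 1.565, 0.655]
force: [-0.2, -0.4, -0.0]
width: 0.0436
```

```bash
python3 - <<'E'
from h import *
goal([.5292,.3670,.075],172)
f=grab('side','side10');cv2.imwrite('pics/s12.png',cv2.cvtColor(cv2.resize(f['pixels'][230:365,280:380],(444,600),interpolation=cv2.INTER_CUBIC),cv2.COLOR_RGB2BGR))
E
```

```text
t 14.35 pos [0.5313 0.3633 0.092 ] jaw 171.73 F [-0.2 -0.4 -0. ] w 0.0436 q [ 0.9   0.41 -0.23  0.   -0.92 -1.05]
tool shift units [0.424 0.066 0.082] turn units [-0.067  0.057  0.056] mm world [ -2.1   3.7 -17. ]
```

View pics/s12.png

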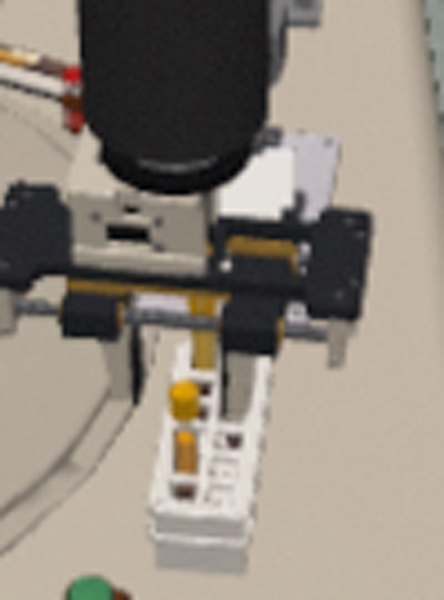

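carry_out --pt "0.25 0.06 0.08 -0.06 0.05 0.05" --pt "0.17 0 0.01 0 0 0" --pt "0 0 0 0 0 0"

```text
t: 14.7
eef_pos: [0.5315, 0.3686, 0.079]
ee_rot: [-0.655, 1.564, 0.776]
force: [-0.8, -0.9, -0.1]
width: 0.0439
```

```bash
python3 - <<'E'
from h import *
goal([.5292,.3670,.075],172)
E
```

```text
t 14.7 pos [0.5315 0.3686 0.079 ] jaw 171.96 F [-0.8 -0.9 -0.1] w 0.0439 q [ 0.91  0.43 -0.24  0.   -0.89 -1.05]
tool shift units [ 0.1    0.052 -0.047] turn units [-0.009  0.081  0.062] mm world [-2.3 -1.6 -4. ]
```

carry_out --pt "0.06 0.05 -0.04 0 0.08 0.06" --pt "0.02 0 0 0 0.01 0.01" --pt "0 0 0 0 0 0"

```text
t: 15.0
eef_pos: [0.5295, 0.3677, 0.0767]
ee_rot: [-0.463, 1.571, 0.968]
force: [-0.1, 0.3, -0.8]
width: 0.0439
```

```bash
python3 - <<'E'
from h import *
goal([.5292,.3670,.075],172)
E
```

```text
t 15.0 pos [0.5295 0.3677 0.0767] jaw 171.99 F [-0.1  0.3 -0.8] w 0.0439 q [ 0.91  0.43 -0.24 -0.   -0.9  -1.05]
tool shift units [ 0.042  0.005 -0.019] turn units [-0.003  0.     0.   ] mm world [-0.3 -0.7 -1.7]
```

Perfectly aligned; close gently.

carry_out --pt "0.02 0 0 0 0 0" --pt "0 0 0 0 0 0" --pt "0 0 0 0 0 0" --pt "0 0 0 0 0 0" --pt "0 0 0 0 0 0" --hand 1 --newtons 5

```text
t: 15.5
eef_pos: [0.5297, 0.368, 0.0763]
ee_rot: [-0.646, 1.57, 0.785]
force: [0.0, 0.5, 0.3]
width: 0.0124
```

```bash
python3 - <<'E'
from h import *
goal([.5292,.3670,.075],172)
f=grab('side','side11');cv2.imwrite('pics/s13.png',cv2.cvtColor(cv2.resize(f['pixels'][230:365,280:380],(444,600),interpolation=cv2.INTER_CUBIC),cv2.COLOR_RGB2BGR))
E
```

```text
t 15.5 pos [0.5297 0.368  0.0763] jaw 172.0 F [0.  0.5 0.3] w 0.0124 q [ 0.91  0.44 -0.24  0.   -0.89 -1.05]
tool shift units [ 0.033  0.009 -0.026] turn units [-0.     0.01   0.007] mm world [-0.5 -1.  -1.3]
```

View pics/s13.png

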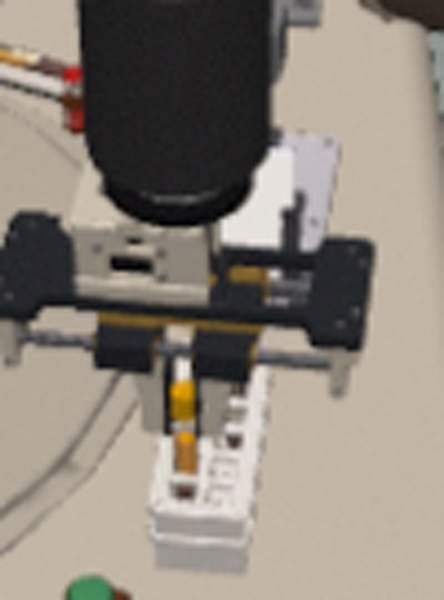

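```bash
python3 - <<'E'
from m import *
s=load('side11');p=s['pixels']
cv2.imwrite('pics/s14.png',cv2.cvtColor(cv2.resize(p[295:345,300:340],(480,600),interpolation=cv2.INTER_CUBIC),cv2.COLOR_RGB2BGR))
for P in([.5297,.368,.0763],[.5297,.368,.0953],[.5297,.368,.105],[.5297,.3775,.0763],[.5297,.3585,.0763]): print(P,((proj(s,P)-[300,295])*12+5.5).round(0))
E
```

```text
[0.5297, 0.368, 0.0763] [266. 381.]
[0.5297, 0.368, 0.0953] [264. 312.]
[0.5297, 0.368, 0.105] [263. 275.]
[0.5297, 0.3775, 0.0763] [266. 415.]
[0.5297, 0.3585, 0.0763] [266. 348.]
```

View pics/s14.png

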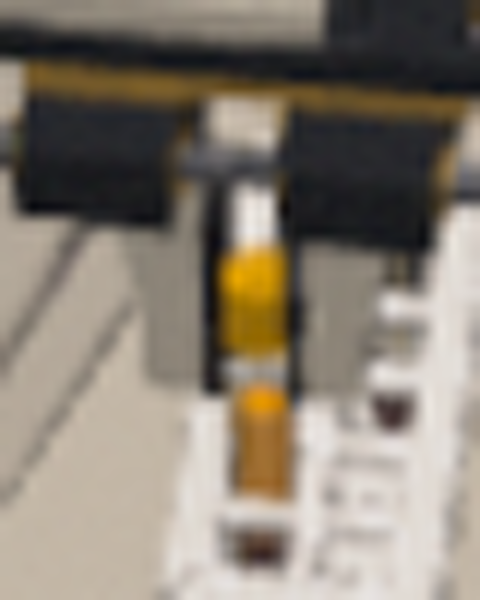

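carry_out --pt "0 0 0 0 0 0" --pt "0 0 0 0 0 0" --newtons 15

```text
t: 15.75
eef_pos: [0.5297, 0.368, 0.0763]
ee_rot: [-0.603, 1.57, 0.828]
force: [-0.7, -0.1, 0.9]
width: 0.012
```

```bash
python3 - <<'E'
from h import *
goal([.5292,.3670,.075],172)
f=grab('side','side12');p=f['pixels']
cv2.imwrite('pics/s15.png',cv2.cvtColor(cv2.resize(p[295:345,300:340],(480,600),interpolation=cv2.INTER_CUBIC),cv2.COLOR_RGB2BGR))
print(arm.get_state()['width'])
E
```

```text
t 15.75 pos [0.5297 0.368  0.0763] jaw 172.0 F [-0.7 -0.1  0.9] w 0.012 q [ 0.91  0.44 -0.24  0.   -0.89 -1.05]
tool shift units [ 0.034  0.009 -0.027] turn units [-0.     0.011  0.008] mm world [-0.5 -1.  -1.3]
0.011890434062178337
```

View pics/s15.png

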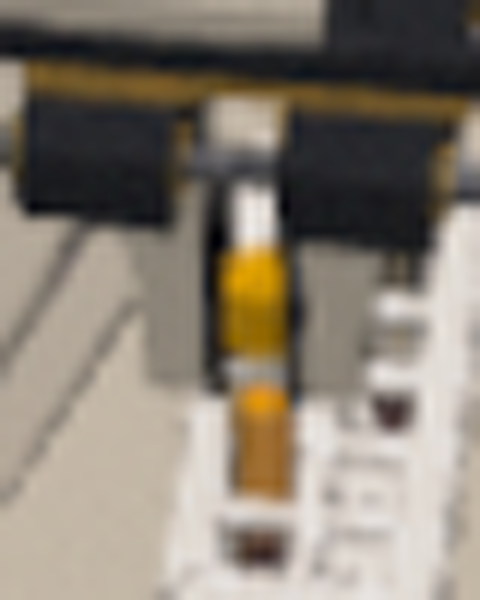

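carry_out --pt "-0.15 0 0 0 0 0" --pt "-0.3 0 0 0 0 0" --pt "-0.4 0 0 0 0 0" --pt "-0.4 0 0 0 0 0" --pt "-0.3 0 0 0 0 0"

```text
t: 16.3
eef_pos: [0.5292, 0.3674, 0.1416]
ee_rot: [2.691, 1.569, -2.161]
force: [1.2, -0.0, 0.0]
width: 0.0119
```

```bash
python3 - <<'E'
from h import *
goal([.5297,.3680,.19],172)
f=grab('side','side13');p=f['pixels']
cv2.imwrite('pics/s16.png',cv2.cvtColor(cv2.resize(p[245:365,290:380],(450,600),interpolation=cv2.INTER_CUBIC),cv2.COLOR_RGB2BGR))
E
```

```text
t 16.3 pos [0.5292 0.3674 0.1416] jaw 172.0 F [ 1.2 -0.   0. ] w 0.0119 q [ 0.91  0.37 -0.17  0.   -1.03 -1.05]
tool shift units [-1.21  -0.009  0.015] turn units [ 0.   -0.02 -0.01] mm world [ 0.5  0.6 48.4]
```

View pics/s16.png

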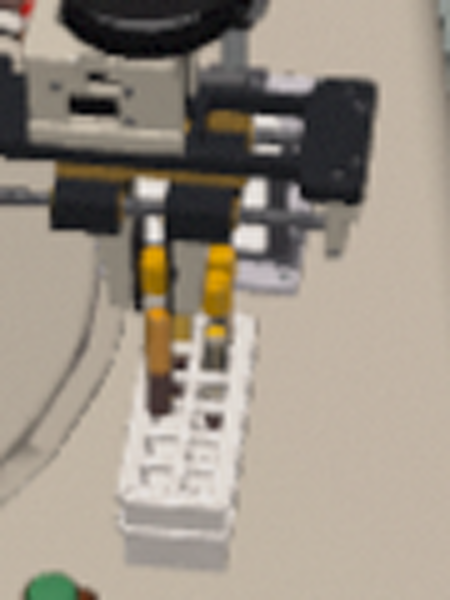

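carry_out --pt "-0.5 0 0 0 0 0" --pt "-0.6 0 0 0 0 0" --pt "-0.6 0 0 0 0 0" --pt "-0.5 0 0 0 0 0" --pt "-0.2 0 0 0 0 0"

```text
t: 16.85
eef_pos: [0.5293, 0.3674, 0.2447]
ee_rot: [-0.672, 1.569, 0.759]
force: [-0.3, 0.2, -0.6]
width: 0.0116
```

```bash
python3 - <<'E'
from h import *
goal([.5029,.1303,.24],171.5)
E
```

```text
t 16.85 pos [0.5293 0.3674 0.2447] jaw 172.0 F [-0.3  0.2 -0.6] w 0.0116 q [ 0.91  0.3  -0.04  0.   -1.24 -1.05]
tool shift units [ 0.11  -0.172 -5.961] turn units [0.125 0.017 0.014] mm world [ -26.4 -237.1   -4.7]
```

carry_out --pt "0 -0.02 -0.4 0.02 0 0" --pt "0 -0.03 -0.7 0.03 0 0" --pt "0 -0.03 -0.8 0.03 0 0" --pt "0 -0.02 -0.8 0.02 0 0" --pt "0 -0.02 -0.8 0 0 0"

```text
t: 17.35
eef_pos: [0.5115, 0.2239, 0.2407]
ee_rot: [1.849, 1.569, -3.007]
force: [0.2, -0.0, 1.0]
width: 0.0121
```

carry_out --pt "0 -0.02 -0.8 0 0 0" --pt "0 -0.02 -0.7 0 0 0" --pt "0 0 -0.5 0 0 0" --pt "0 0 -0.2 0 0 0" --pt "0 0 0 0 0 0"

```text
t: 17.85
eef_pos: [0.4947, 0.1254, 0.2365]
ee_rot: [2.042, 1.562, -2.819]
force: [0.3, 0.5, 0.2]
width: 0.0121
```

```bash
python3 - <<'E'
from h import *
goal([.5029,.1303,.18],171.5)
E
```

```text
t 17.85 pos [0.4947 0.1254 0.2365] jaw 171.47 F [0.3 0.5 0.2] w 0.0121 q [ 0.63  0.08 -0.32 -0.   -1.17 -0.78]
tool shift units [ 1.411 -0.195  0.156] turn units [-0.006 -0.057 -0.113] mm world [  8.2   4.9 -56.5]
```

carry_out --pt "0.3 -0.17 0.15 0 -0.05 -0.1" --pt "0.5 -0.03 0.01 0 0 0" --pt "0.4 0 0 0 0 0" --pt "0.2 0 0 0 0 0" --pt "0 0 0 0 0 0"

```text
t: 18.35
eef_pos: [0.5039, 0.1327, 0.1774]
ee_rot: [1.688, 1.57, 3.11]
force: [-0.5, -0.9, 0.7]
width: 0.0119
```

```bash
python3 - <<'E'
from h import *
goal([.5029,.1303,.1303],171.5)
f=grab('side','side14');p=f['pixels']
cv2.imwrite('pics/s17.png',cv2.cvtColor(cv2.resize(p[180:310,280:380],(461,600),interpolation=cv2.INTER_CUBIC),cv2.COLOR_RGB2BGR))
f=grab('top','top14');p=f['pixels']
cv2.imwrite('pics/t17.png',cv2.cvtColor(cv2.resize(p[200:310,180:370],(760,440),interpolation=cv2.INTER_CUBIC),cv2.COLOR_RGB2BGR))
E
```

```text
t 18.35 pos [0.5039 0.1327 0.1774] jaw 171.5 F [-0.5 -0.9  0.7] w 0.0119 q [ 0.63  0.15 -0.39 -0.   -1.03 -0.78]
tool shift units [ 1.178  0.015 -0.062] turn units [ 0.001 -0.001 -0.012] mm world [ -1.   -2.4 -47.1]
```

View pics/s17.png

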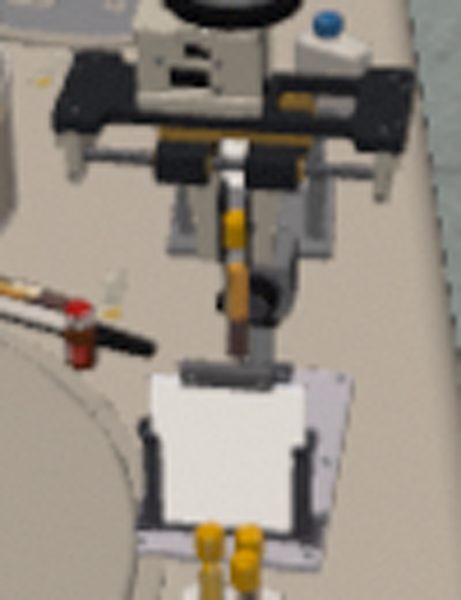

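View pics/t17.png

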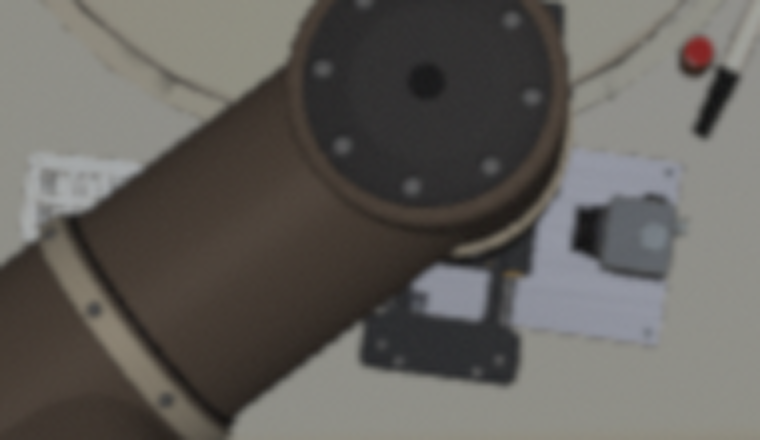

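```bash
cat > tb.py <<'E'
from m import *
def tube(tag,T,x0=322,x1=340,y0=222,y1=262):
    s=load(tag);p=s['pixels'].astype(np.float32);b=(x0,x1,y0,y1)
    c=up(p[...,0]-p[...,2],*b)
    ys,xs=np.nonzero(c>60)
    for r in range(0,c.shape[0],16):
        q=np.nonzero(c[r]>60)[0]
        if len(q): print(y0+r/8,round(q.min()/8+x0,2),round(q.max()/8+x0,2),round((q.min()+q.max())/16+x0,2))
    for z,n in((.0287,'captop'),(.0047,'capbot'),(-.03,'mid'),(-.0703,'foot')): print(n,proj(s,np.array(T)+[0,0,z]).round(2))
E
python3 - <<'E'
from tb import *
tube('side14',[.5039,.1327,.1774])
s=load('side14')
for r in range(244,262): print(r,s['pixels'][r,326:338].tolist()[2:9])
E
```

```text
226.0 328.88 333.0 330.94
228.0 328.25 333.12 330.69
230.0 328.5 333.12 330.81
232.0 328.5 333.25 330.88
238.0 329.38 333.38 331.38
240.0 329.75 333.62 331.69
242.0 329.75 333.62 331.69
244.0 329.62 333.62 331.62
246.0 329.62 333.62 331.62
248.0 329.75 333.5 331.62
captop [331.24 226.77]
capbot [331.32 234.36]
mid [331.42 245.07]
foot [331.54 257.13]
244 [[62, 54, 46], [116, 93, 64], [144, 102, 50], [150, 103, 47], [144, 99, 44], [122, 86, 46], [50, 50, 51]]
245 [[64, 54, 45], [118, 94, 65], [144, 103, 52], [148, 101, 44], [147, 101, 47], [120, 83, 43], [54, 52, 54]]
246 [[65, 57, 46], [120, 96, 66], [144, 102, 52], [148, 101, 46], [146, 100, 46], [122, 86, 49], [53, 51, 53]]
247 [[88, 80, 70], [116, 94, 66], [142, 101, 51], [150, 104, 49], [147, 102, 50], [120, 85, 47], [55, 52, 54]]
248 [[149, 137, 123], [120, 100, 77], [134, 97, 54], [141, 96, 47], [127, 85, 44], [106, 77, 51], [57, 54, 57]]
249 [[171, 159, 145], [122, 108, 96], [98, 73, 53], [104, 73, 49], [90, 63, 47], [72, 55, 43], [38, 36, 36]]
250 [[172, 160, 146], [123, 111, 102], [69, 54, 52], [73, 56, 52], [65, 51, 47], [6
[... 516 characters left out ...]
0, 49], [64, 49, 46], [74, 65, 62], [100, 96, 92]]
256 [[166, 155, 141], [103, 93, 84], [76, 61, 60], [64, 46, 46], [66, 50, 49], [75, 63, 61], [94, 90, 87]]
257 [[176, 165, 151], [152, 141, 129], [120, 109, 101], [95, 84, 79], [78, 70, 69], [109, 103, 99], [97, 96, 93]]
258 [[144, 135, 127], [139, 130, 123], [126, 117, 112], [109, 100, 97], [81, 77, 78], [96, 92, 91], [90, 87, 89]]
259 [[103, 99, 99], [104, 99, 99], [105, 101, 100], [100, 96, 96], [90, 86, 88], [89, 86, 86], [91, 89, 89]]
260 [[86, 84, 84], [87, 84, 85], [90, 90, 90], [92, 91, 90], [94, 92, 92], [94, 92, 92], [95, 92, 91]]
261 [[70, 68, 68], [72, 69, 71], [72, 71, 71], [73, 73, 72], [76, 75, 75], [75, 74, 74], [76, 76, 76]]
```

carry_out --pt "0.2 0.01 -0.05 0 0 -0.01" --pt "0.35 0 0 0 0 0" --pt "0.35 0 0 0 0 0" --pt "0.2 0 0 0 0 0" --pt "0 0 0 0 0 0"

```text
t: 18.95
eef_pos: [0.5057, 0.1321, 0.1355]
ee_rot: [-0.908, 1.563, 0.515]
force: [0.6, -0.5, 0.8]
width: 0.0119
```

```bash
python3 - <<'E'
from tb import *
goal([.5029,.1303,.1303],171.5)
s=load('side14'); C=plate(s,(308,352,255,300),0,0)
a=np.radians(-8.5)
L=pplane(s,C,np.array([.51,.1776+.002,0]),a)
for x in(-35,-32,0,32,35):
    k=abs(L[:,0]-x)<2;print(x,L[k,1].min().round(1),L[k,1].max().round(1))
k=abs(L[:,1]-110)<2;q=L[k,0];print(q[q>0].mean(),q[q<0].mean())
E
```

```text
t 18.95 pos [0.5057 0.1321 0.1355] jaw 171.55 F [ 0.6 -0.5  0.8] w 0.0119 q [ 0.63  0.19 -0.45  0.   -0.92 -0.78]
tool shift units [ 0.129  0.063 -0.055] turn units [0.014 0.073 0.093] mm world [-2.8 -1.8 -5.2]
-35 19.6 127.0
-32 18.8 125.1
0 18.7 118.7
32 18.9 126.6
35 18.8 126.3
45.928950378452456 -43.7391205764337
```

carry_out --pt "0.11 0.06 -0.05 0.01 0.07 0.09" --pt "0.03 0.01 0 0 0.01 0.01" --pt "0 0 0 0 0 0"

```text
t: 19.25
eef_pos: [0.5031, 0.1307, 0.1307]
ee_rot: [-1.727, 1.57, -0.304]
force: [-0.2, 0.7, -0.3]
width: 0.0118
```

```bash
python3 - <<'E'
from h import *
goal([.5029,.1303,.1303],171.5)
E
```

```text
t 19.25 pos [0.5031 0.1307 0.1307] jaw 171.52 F [-0.2  0.7 -0.3] w 0.0118 q [ 0.63  0.19 -0.46  0.   -0.92 -0.78]
tool shift units [ 0.01   0.003 -0.01 ] turn units [ 0.006 -0.001  0.006] mm world [-0.2 -0.4 -0.4]
```

```bash
python3 - <<'E'
from h import *
f=grab('side','side15');p=f['pixels']
g=grab('top','top15')
cv2.imwrite('pics/s18.png',cv2.cvtColor(cv2.resize(p[200:370,280:380],(353,600),interpolation=cv2.INTER_CUBIC),cv2.COLOR_RGB2BGR))
goal([.5029,.1303,.1303],171.5); print(arm.get_state()['qd'].round(3))
from tb import *
tube('side15',[.5031,.1307,.1307],322,340,238,264)
E
```

```text
t 19.35 pos [0.5031 0.1307 0.1308] jaw 171.52 F [-0.5 -1.  -0.9] w 0.0121 q [ 0.63  0.19 -0.46  0.   -0.92 -0.78]
tool shift units [ 0.012  0.004 -0.011] turn units [0.005 0.001 0.008] mm world [-0.2 -0.4 -0.5]
[-0.    -0.001 -0.002  0.     0.     0.001]
240.0 329.38 333.62 331.5
242.0 329.0 333.88 331.44
244.0 329.12 333.62 331.38
246.0 329.12 333.62 331.38
248.0 330.88 332.5 331.69
252.0 329.75 333.88 331.81
254.0 330.0 334.0 332.0
256.0 330.0 334.0 332.0
258.0 330.38 333.88 332.12
captop [331.68 240.97]
capbot [331.75 248.27]
mid [331.85 258.57]
foot [331.96 270.17]
```

View pics/s18.png

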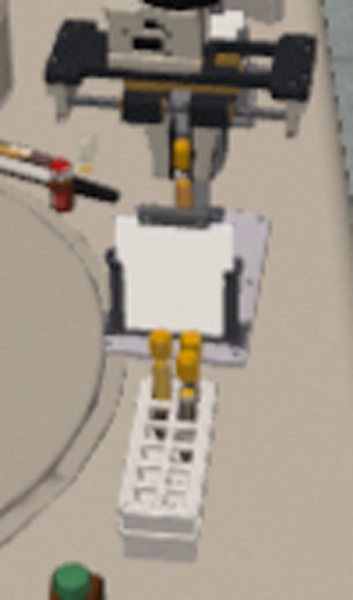

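View pics/top15.png

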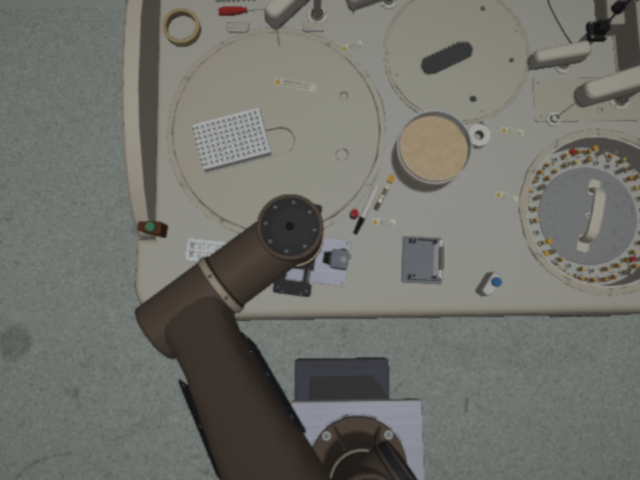

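```bash
python3 -c "
from station import arm
print(arm.job_done())
s=arm.get_state();print(s['t'],s['eef_pos'],s['width'])"
```

```text
the job is handed in; nothing more can be done
None
the job is handed in; nothing more can be done
```

The tall plate is in the camera stand's slot, released. The check tube is held upright over the ring mark, and the job is handed in at about 19.4 s. No verdict came back, and the state couldn't be read after hand-in.

**Plate:** It went down the grooves without resistance. It stopped with about 28 N at tool height 0.104 m, against 0.1056 m expected for fully home. The side picture shows it level and centred in the channels after I let go. My height measurement on that picture is only good to a few millimetres, so the contact force is the stronger sign that it is home.

**Tube:** At the last reading the tool was within 0.5 mm of where I wanted it, square to within about 0.1°, and still. From the grasp height, the middle of the glass is at about 0.100 m. The ring position rests mainly on the top camera; the side camera had a row offset of 1–2 pixels (a few mm) near the stand. The last side pictures show the tube near vertical and clear of the plate. The plate hides its foot in the final one.

**One reading that disagreed:** The gripper read about 12 mm on the cap, which should be 16 mm. The grip stayed at that width through the whole lift and carry.

**Other items:** In the last pictures the other three tubes, rack, short plate, bottles, vial and pen look unmoved. The arm hides part of the rack from the top camera.

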